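# Gauge the column-foot bores

## Robot

A 6-joint arm with a two-finger parallel gripper is mounted at the origin on the work surface. World frame = base frame: x ahead of the robot, y to its left, z up, the work surface at z = 0. Lengths are in mm, angles in rad, forces in N, time in s.
With the tool pointing down it reaches from about 350 to 850 mm from the base axis. Payload 8.1 kg.
Tool frame: the origin (TCP) lies at the centre of the arm's flange, where the gripper is bolted on; the fingertips stand 186 mm ahead of it and the grasp point (between the pads) lies 167 mm ahead of it; z points along the fingers, x is the direction in which the jaws open and shut, and the axes are right-handed (so a half turn about z gives the same grasp; the last joint's range is limited). The gripper opens to 93 mm and grips with 3 to 60 N. Pads are 15 mm wide; open, the fingers measure 128 mm over their backs; the gripper's body (75 mm by 188 mm) begins 65 mm behind the grasp point.
Start: joints at [-1.268, 0.13, 1.488, -0, 1.523, -0.085], TCP at [226.912, -555.444, 404.735] pointing down, gripper open.
Joint ranges: [-2.96, 2.96], [-0.89, 2.26], [0.02, 2.5], [-1.34, 4.48], [0, 2.73], [-2.66, 2.66]. Speed limits (rad/s): [2.39, 2.39, 2.79, 3.14, 3.14, 3.14].

## Interface

Orientations are given as a rotation vector (axis times angle).
In Python, from rig import sensors, snapshot, camera_model, job gives the robot as it stands.
- The arm moves only by the shell command python3 -m pendant 'ROWS' [FORCE]. ROWS is JSON, a list of rows, each a list of 5 numbers: the shift along the world's x, y, z in cm, then the turn about the world's z in rad, then the closure in counts, from 0 (fully open) to 255 (shut). A call has 1 to 12 rows; each row is the pose to reach, as a shift and turn from the pose measured when the call began; what a row does not reach only later rows make up. A row lasts 1/10 s, in which the tool goes at most 50 mm and 8.59 degrees, less where a joint would pass 70% of its speed; a pose out of reach is approached as far as the arm can. A call with a gripper value outside its range is refused whole. The fingers move at their own pace and stop on an object; FORCE is the grip in N (left out, the last holds). Time passes only in rows, so rows that repeat a pose let the fingers close. It gives the time, the measured TCP pose, the force and the opening at its end, in the units of the state.
- sensors.get_state(): the state, without advancing time (a new reading comes with each control period).
- snapshot(name): name is "scene" or "top" or "wrist"; returns (picture, depth): 384x512x3 uint8, blue, green, red; 384x512 float32, mm along the optical axis (not along the pixel's ray), 0 where there is no reading.
- camera_model(name): a dict with "fx", "fy", "cx", "cy" (pixels), "distortion" ([k1, k2, p1, p2, k3] as OpenCV has them; the pictures are not rectified), "cam_to_world" (4x4, takes a point from camera to world coordinates); the wrist camera has in their place "tool_from_camera" (4x4, takes a point from camera to tool coordinates, whose origin is the TCP and whose axes are the tool frame's). Camera axes: x right, y down, z forward; pixel columns grow to the right and rows downward; lengths in mm; the calibration is good to about 2 mm. A picture is of the moment at which its call begins: read the wrist's pose just before it. camera_model takes no time and is no camera call.
- job.job_done(): hands the job in, once; it reports no verdict.
The state is a dict: "time_s": time; "joint_pos": joint angles; "joint_vel": joint speeds; "joint_torque": joint torques, N m; "tcp_pos": TCP position; "orientation": TCP orientation; "wrist_force": force on the tool from outside, world axes, zero at the start; "ft_torque": the same for the moment, N m; "grip_width": finger opening in mm.
Only numpy, scipy, OpenCV 4.12 (cv2) and the standard library are available. Lean on these libraries where they do the work, as an engineer would, in place of code of your own. Each camera call takes 0.05 s, during which the arm holds its last target.

## Task

One of the two white column-foot blocks has a bore that is too tight inside. Try the steel plug gauge gently in both bores, never forcing it, and let it rest for a moment where it stops in the tight one. Then leave the gauge standing fully home in the block that it passes, with that block upright on the bench; set down the block that stops the gauge (not dropped), upright, in the grey scrap tray. Do not disturb the truss model, the tall white tower block or the glass jar.

Things in the scene. Friction and masses are not known exactly. Their poses are not given: they have to be found in the camera images.
- gauge_mid (a point): steel plug gauge, 88 mm tall, 0.18 kg, upright in the wooden stand, pin down. From below: a 16 mm wide pin 34 mm long with a 1.5 mm tapered nose, a collar 30 mm wide and 4 mm thick, a round handle 20 mm wide and 50 mm long. Point: on its axis, half-way up, 44 mm above the pin's end and 6 mm above the collar; z up its axis. The handle's middle is 19 mm above it.
- foot_a_mid (a point): white plaster column-foot block, 56 x 56 mm, 45 mm high, about 0.24 kg, loose; a 17 mm round bore in the middle of its top, chamfered 1.5 mm. Point: the block's centre, 22.5 mm up; z up along the bore, x and y square to the sides. One of blocks a and b, at random, narrows inside to 11 mm from about 14 mm below its top, so the pin stops there; the other takes the whole pin, collar on its top.
- foot_b_mid (a point): the other block, outwardly the same as block a in all sizes; this point is its centre, 22.5 mm above its underside, axes as block a's. Both blocks are brittle: push on them with the pin by under 25 N, impact included (touch down slowly), and do not drop them from more than 10 mm. A block shifts on the bench when pushed sideways.
- stand_top (a point): middle of the top face of the fixed wooden gauge stand, a block 70 x 70 x 40 mm with a 20 mm hole, 37 mm deep, in its middle; at the start the gauge's collar rests on this face, so that the gauge's middle is 10 mm above it
- tray_floor (a point): middle of the inner floor of the grey scrap tray, fixed to the bench, 160 x 160 mm outside with walls 4 mm thick and 25 mm high; the floor is 4 mm above the bench; x and y square to the walls
- bench (a point): a point on the wooden bench top, which is the work surface at height 0
- truss_mid (a point): bystander: a dark steel wire truss model on a 90 x 130 mm base plate, 64 mm high; this point is in its middle, 30 mm up
- tower_mid (a point): bystander: a white tower block 50 x 50 x 90 mm; this point is its centre
- jar_mid (a point): bystander: a closed glass jar 52 mm wide and 70 mm high; this point is its centre
Not all that is in view belongs to the job. What is shaped like the part that bears foot_a_mid but green, purple or red is not meant.

How it is judged:
By the outcome, as a careful person would: the job done as asked, in the order asked, and still so for the second after the job is handed in, with the robot touching nothing.
It also fails if it takes over 72 s, if anything falls off the work surface, if the arm or the gripper's body presses on something with over 40 N, if the wrist force passes 120 N, or if a joint passes its speed limit or range.

## Working session

There is one attempt and no reset: what is moved stays moved. The work goes in short steps, Python scripts to look and compute and a shell command to move; the robot and the scene stay as the last step left them, time stands still between calls to the robot, and variables do not carry over. Pictures are saved under pics/ and viewed, and the job is handed in when it is done.

```bash
ls; mkdir -p pics
python3 - <<'E'
from rig import sensors,snapshot,camera_model
import cv2,numpy as np
print(sensors.get_state())
for n in("scene","top"):
    p,d=snapshot(n); cv2.imwrite(f"pics/{n}0.png",p); np.save(f"pics/{n}0.npy",d); np.save(f"pics/{n}0p.npy",p); print(n,camera_model(n))
print(camera_model("wrist"))
E
```

```text
pics
{'time_s': 0.0, 'joint_pos': array([-1.26839383e+00,  1.31147591e-01,  1.48922546e+00, -1.15738566e-05,
        1.52301475e+00, -8.54232504e-02]), 'joint_vel': array([-9.10614338e-04,  2.43745451e-03, -7.36310255e-05,  5.04960722e-04,
        1.84311979e-03,  2.00863941e-04]), 'joint_torque': array([-3.54731119e-04, -5.59834456e+01, -4.91773760e+01,  7.67861959e-02,
        3.48541257e-02, -1.39180506e-04]), 'tcp_pos': array([ 226.846152  , -555.22787159,  403.72481684]), 'orientation': array([-2.60695208e+00,  1.75111195e+00,  2.20867171e-03]), 'wrist_force': array([-0.57986889, -0.42469151,  0.0179939 ]), 'ft_torque': array([-0.06575265, -0.01181522, -0.01152042]), 'grip_width': 92.65932633606603}
scene {'fx': 434.0457396593165, 'fy': 434.0457396593165, 'cx': 254.820042219526, 'cy': 191.4648673328864, 'distortion': array([0.01444413, 0.        , 0.        , 0.        , 0.        ]), 'cam_to_world': array([[ 7.63524114e-01,  5.47306365e-01, -3.42763286e-01,
         9.06286575e+02],
       [ 6.45756753e-01, -6.42636927e-01,  4.12329961e-01,
        -4.51211964e+02],
       [ 5.
[... 564 characters left out ...]
 -1.49200871e-01, -9.88801899e-01,
         1.44676531e+03],
       [ 0.00000000e+00,  0.00000000e+00,  0.00000000e+00,
         1.00000000e+00]])}
{'fx': 275.2018799984382, 'fy': 275.2018799984382, 'cx': 252.22123518758767, 'cy': 192.52726877298136, 'distortion': array([-0.01754525,  0.        ,  0.        ,  0.        ,  0.        ]), 'tool_from_camera': array([[ 9.99999138e-01,  1.10896472e-03,  7.02734432e-04,
        -4.70076064e-01],
       [-1.24718065e-03,  9.69615676e-01,  2.44630101e-01,
        -6.79044686e+01],
       [-4.10096169e-04, -2.44630766e-01,  9.69616223e-01,
         2.09544086e+01],
       [ 0.00000000e+00,  0.00000000e+00,  0.00000000e+00,
         1.00000000e+00]])}
```

View pics/scene0.png

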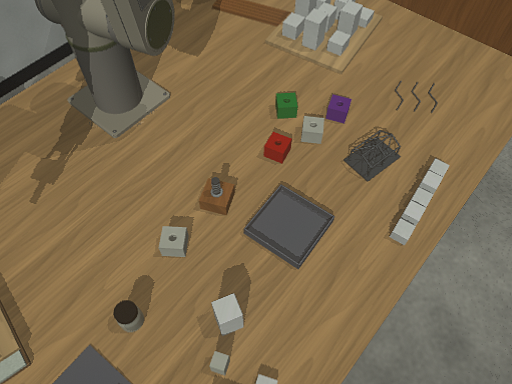

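View pics/top0.png

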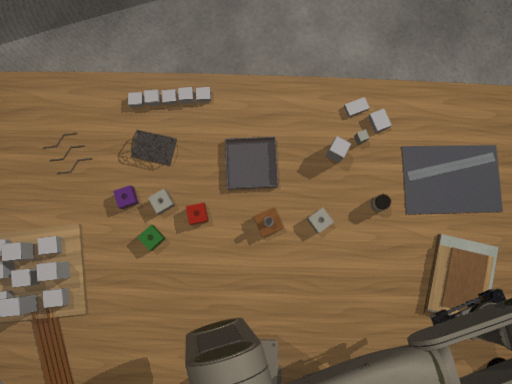

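The top view shows white blocks at about (160,201) and (320,220), with coloured decoys around the first. The gauge is at (268,222), the tray at (251,163), the jar at (382,202), the tower at (340,147) and the truss at (153,148). Next I'll measure them by height segmentation in both cameras.

```bash
cat > h.py <<'E'
import numpy as np,cv2
from rig import camera_model
from scipy.spatial.transform import Rotation as R
def cloud(n,d,T=None):
    m=camera_model(n); K=np.array([[m['fx'],0,m['cx']],[0,m['fy'],m['cy']],[0,0,1]])
    v,u=np.mgrid[0:384,0:512]
    xy=cv2.undistortPoints(np.stack([u,v],-1).reshape(-1,1,2).astype(float),K,m['distortion']).reshape(384,512,2)
    P=np.dstack([xy*d[...,None],d])
    if T is None: T=m['cam_to_world']
    W=P@T[:3,:3].T+T[:3,3]; W[d==0]=np.nan
    return W
def wristT(s):
    T=np.eye(4);T[:3,:3]=R.from_rotvec(s['orientation']).as_matrix();T[:3,3]=s['tcp_pos']
    return T@camera_model('wrist')['tool_from_camera']
def rect(W,lo,hi,c,r):
    """min-area rect of points with z in lo..hi within r of c (xy)"""
    P=W.reshape(-1,3); P=P[np.isfinite(P[:,2])]
    P=P[(P[:,2]>lo)&(P[:,2]<hi)&(np.hypot(*(P[:,:2]-c).T)<r)]
    b=cv2.minAreaRect(P[:,:2].astype(np.float32))
    return len(P),np.round(np.median(P[:,2]),1),np.round(P.mean(0),1),b
E
python3 - <<'E'
from h import *
for n,px in(("top",dict(a=(320,220),b=(160,201),g=(268,222),st=(268,232),tray=(251,163),jar=(382,202),tower=(340,147),truss=(153,148),red=(197,214),green=(151,238),purple=(126,197))),
  ("scene",dict(a=(173,243),b=(313,128),g=(215,180),tray=(290,225),red=(278,148)))):
    W=cloud(n,np.load(f"pics/{n}0.npy")); 
    print(n,"bench",np.nanmedian(W[250:300,320:400,2]) if n=="top" else np.nanmedian(W[250:290,20:100,2]))
    for k,(u,v) in px.items():
        c=np.nanmedian(W[v-3:v+4,u-3:u+4].reshape(-1,3),0)
        out=[k,np.round(c,0)]
        if k in"a b red green purple".split(): out+=rect(W,39,52,c[:2],55)
        if k=='g': out+=[rect(W,33,46,c[:2],60), rect(W,70,110,c[:2],50)]
        if k=='tray': out+=[rect(W,14,32,c[:2],130)]
        if k=='tower': out+=[rect(W,80,100,c[:2],60)]
        if k=='jar': out+=[rect(W,60,80,c[:2],60)]
        if k=='truss': out+=[rect(W,3,80,c[:2],90)]
        print(*out)
E
```

```text
top bench 1.0417396024745358
a [ 475. -232.   42.] 298 46.2 [ 474.4 -228.6   46.1] ((475.0916748046875, -230.02587890625), (55.816062927246094, 57.60301971435547), 38.76799392700195)
b [518. 265.  41.] 319 45.6 [518.7 261.4  45.5] ((519.3790893554688, 261.32177734375), (57.74758529663086, 56.95995330810547), 33.316768646240234)
g [459. -69.  87.] (453, np.float64(41.0), array([464.7, -70.9,  40.8]), ((465.57415771484375, -71.33021545410156), (69.94590759277344, 70.1167221069336), 24.568317413330078)) (40, np.float64(94.9), array([465.1, -71. ,  94.1]), ((464.7297668457031, -71.46309661865234), (17.201345443725586, 17.777307510375977), 1.418142318725586))
st [432. -71.  40.]
tray [650. -13.   6.] (330, np.float64(24.3), array([653.4, -13.6,  23.7]), ((649.9214477539062, -13.318305969238281), (159.22769165039062, 160.2035675048828), 4.280342102050781))
jar [ 529. -411.   71.] (197, np.float64(71.3), array([ 532.2, -414.1,   70.9]), ((532.4171752929688, -414.8411865234375), (45.29401779174805, 46.50105285644531), 19.237247467041016))
tower [ 690. -280.   90.] (284, np.float64(90.2), arr
[... 1070 characters left out ...]
1.49894714355469), 32.04934310913086)
g [465. -68.  93.] (604, np.float64(39.4), array([468.5, -73.8,  39.4]), ((464.09930419921875, -69.90093994140625), (71.04786682128906, 73.7088394165039), 25.770509719848633)) (93, np.float64(91.0), array([466.7, -72.2,  86.6]), ((465.2489318847656, -70.48358917236328), (18.392311096191406, 20.59743309020996), 21.86995506286621))
tray [651.  -7.   3.] (670, np.float64(22.7), array([648.4, -14.4,  21.8]), ((649.34423828125, -12.226371765136719), (161.01943969726562, 161.74432373046875), 4.414210319519043))
red [497. 135.  44.] 363 44.1 [484.4 148.1  44. ] ((483.2213134765625, 149.42672729492188), (56.52216720581055, 59.91972732543945), 12.438847541809082)
```

```bash
python3 -m pendant '[[24.7,32.6,-7.4,0,0],[24.7,32.6,-7.4,0,0],[24.7,32.6,-7.4,0,0],[24.7,32.6,-7.4,0,0],[24.7,32.6,-7.4,0,0],[24.7,32.6,-7.4,0,0],[24.7,32.6,-7.4,0,0],[24.7,32.6,-7.4,0,0],[24.7,32.6,-7.4,0,0],[24.7,32.6,-7.4,0,0],[24.7,32.6,-7.4,0,0],[24.7,32.6,-7.4,0,0]]'
python3 - <<'E'
from h import *
from rig import sensors,snapshot
s=sensors.get_state();p,d=snapshot("wrist");cv2.imwrite("pics/w1.png",p);np.savez("pics/w1.npz",p=p,d=d,T=wristT(s))
print(s['time_s'],s['tcp_pos'],s['joint_vel'])
W=cloud("wrist",d,wristT(s));print(rect(W,39,52,np.array([474,-229]),55), np.nanmedian(W[:60,:,2]))
E
```

```text
time_s: 1.3
tcp_pos: [473.3, -230.5, 330.1]
orientation: [-2.606, 1.753, 0.002]
wrist_force: [-0.8, 0.1, 0.7]
grip_width: 93.0
1.3 [ 473.26722407 -230.48601426  330.05881809] [-0.01099676 -0.00346417  0.00014252  0.00313218 -0.00057417  0.00303711]
(2917, np.float64(44.0), array([ 474.9, -227.7,   44. ]), ((473.8573303222656, -228.15191650390625), (56.44081497192383, 56.155277252197266), 37.303375244140625)) -0.6615553319643084
```

View pics/w1.png

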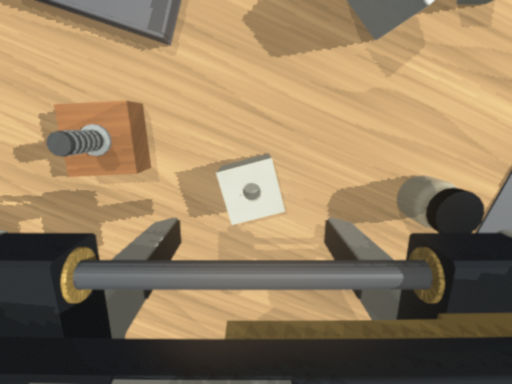

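Block a fills the centre of the picture, with its bore at (252,191). The gauge in its stand is at upper left, with the handle top at (62,143). Next I'll move over the gauge.

```bash
python3 -m pendant '[[-0.8,15.9,0,0,0],[-0.8,15.9,0,0,0],[-0.8,15.9,0,0,0],[-0.8,15.9,0,0,0],[-0.8,15.9,0,0,0],[-0.8,15.9,0,0,0]]'
python3 - <<'E'
from h import *
from rig import sensors,snapshot
s=sensors.get_state();p,d=snapshot("wrist");cv2.imwrite("pics/w2.png",p);np.savez("pics/w2.npz",p=p,d=d,T=wristT(s))
print(s['time_s'],s['tcp_pos'])
W=cloud("wrist",d,wristT(s));c=np.array([465,-71])
print(rect(W,34,41,c,60)); print(rect(W,89,96,c,30));print(rect(W,42.5,46,c,30))
for z in range(50,92,8): print(z,rect(W,z,z+6,c,30)[:3])
E
```

```text
time_s: 1.95
tcp_pos: [465.3, -72.9, 330.5]
orientation: [-2.605, 1.755, -0.0]
wrist_force: [0.2, 0.8, 0.4]
grip_width: 92.9
1.95 [465.31504113 -72.88765182 330.51166382]
(3731, np.float64(39.1), array([467.8, -68.4,  39. ]), ((464.720947265625, -69.60948944091797), (70.57838439941406, 70.13217163085938), 24.723793029785156))
(437, np.float64(93.0), array([465.4, -69.2,  92.9]), ((465.06640625, -69.34793853759766), (19.076379776000977, 19.02875328063965), 7.034512042999268))
(202, np.float64(43.2), array([470.2, -67.3,  43.3]), ((468.0937194824219, -68.36460876464844), (22.427900314331055, 28.513214111328125), 17.791728973388672))
50 (33, np.float64(53.9), array([472.4, -66.4,  53.7]))
58 (35, np.float64(61.7), array([472.1, -66.8,  61.6]))
66 (36, np.float64(70.2), array([472.3, -67.2,  70. ]))
74 (40, np.float64(78.1), array([472.5, -66.7,  77.9]))
82 (52, np.float64(85.9), array([471.8, -66.5,  85.9]))
90 (433, np.float64(93.0), array([465.4, -69.3,  93. ]))
```

View pics/w2.png

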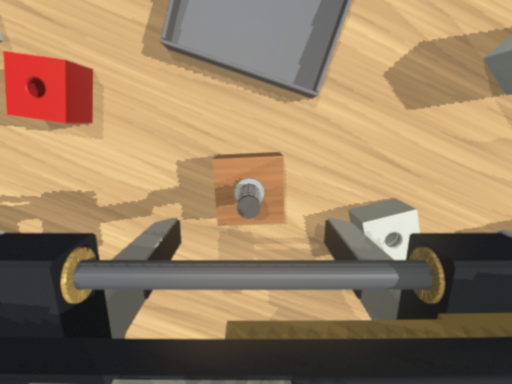

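The gauge is centred in the picture at (249,200), and block a is at the lower right. I'll descend and grip.

```bash
python3 -m pendant '[[0,0.36,-2,0,0],[0,0.36,-5,0,0],[0,0.36,-7,0,0],[0,0.36,-8.5,0,0],[0,0.36,-9.3,0,0],[0,0.36,-9.3,0,0],[0,0.36,-9.3,0,90],[0,0.36,-9.3,0,140],[0,0.36,-9.3,0,190],[0,0.36,-9.3,0,255],[0,0.36,-9.3,0,255],[0,0.36,-9.3,0,255]]' 30
python3 -m pendant '[[0,0,0,0,255],[0,0,0,0,255],[0,0,0,0,255],[0,0,0,0,255]]'
python3 -c "
from rig import sensors
s=sensors.get_state();print(s)"
```

```text
time_s: 3.2
tcp_pos: [465.4, -69.5, 237.6]
orientation: [-2.605, 1.756, -0.0]
wrist_force: [-0.3, -0.3, -0.7]
grip_width: 49.7
time_s: 3.6
tcp_pos: [465.4, -69.5, 237.6]
orientation: [-2.605, 1.756, -0.0]
wrist_force: [0.9, 0.2, 0.5]
grip_width: 19.3
{'time_s': 3.6, 'joint_pos': array([-2.57378122e-01, -7.07503325e-02,  2.01117894e+00,  3.92312283e-04,
        1.20086205e+00,  9.28831787e-01]), 'joint_vel': array([ 1.56794551e-03,  1.56636670e-03, -5.75984603e-06, -6.84359838e-05,
       -4.38352769e-04,  1.70071016e-03]), 'joint_torque': array([ 8.72529019e-02, -4.05700564e+01, -4.42556047e+01,  5.40937192e-02,
       -5.69898344e-02,  1.05665382e-03]), 'tcp_pos': array([465.37844816, -69.4787722 , 237.55182605]), 'orientation': array([-2.60454416e+00,  1.75589267e+00, -2.58551492e-04]), 'wrist_force': array([0.87728927, 0.20228555, 0.46472944]), 'ft_torque': array([-0.01938233,  0.02348791, -0.03973618]), 'grip_width': 19.299514220458356}
```

```bash
python3 -m pendant '[[0,0,1,0,255],[0,0,3,0,255],[0,0,5,0,255],[0,0,8,0,255],[0,0,8,0,255],[0,0,8,0,255]]'
python3 - <<'E'
from h import *
from rig import sensors,snapshot
s=sensors.get_state();p,d=snapshot("wrist");cv2.imwrite("pics/w3.png",p);np.savez("pics/w3.npz",p=p,d=d,T=wristT(s))
print(s['time_s'],s['tcp_pos'],s['wrist_force'],s['grip_width'])
t=s['tcp_pos']
W=cloud("wrist",d,wristT(s));
z0=t[2]-237.5+93
print(rect(W,z0-3,z0+4,t[:2],30))
for n in ('w1','w2'):
    f=np.load(f'pics/{n}.npz');p=f['p'];print(n)
    # bore in w1: dark blob
    if n=='w1':
        W=cloud("wrist",f['d'],f['T'])
        m=(p.astype(int).sum(2)<480); m[:172]=0;m[212:]=0;m[:,:232]=0;m[:,272:]=0
        k,l,st,ce=cv2.connectedComponentsWithStats(m.astype(np.uint8)); i=1+st[1:,4].argmax(); print(st[i],ce[i])
        cam=__import__('rig').camera_model('wrist');K=np.array([[cam['fx'],0,cam['cx']],[0,cam['fy'],cam['cy']],[0,0,1]])
        r=cv2.undistortPoints(ce[i].reshape(1,1,2),K,cam['distortion'])[0,0]
        T=f['T'];v=T[:3,:3]@np.r_[r,1];print(T[:3,3]+v*((44.3-T[2,3])/v[2]))
E
```

```text
time_s: 4.2
tcp_pos: [465.6, -69.6, 318.3]
orientation: [-2.604, 1.756, -0.003]
wrist_force: [-1.1, -0.1, -2.2]
grip_width: 19.8
4.2 [465.61126899 -69.55997242 318.25039007] [-1.08671175 -0.06163863 -2.18059159] 19.814037475567954
(660, np.float64(173.6), array([472.3, -66.8, 173.7]), ((471.4926452636719, -67.19017791748047), (8.418638229370117, 36.0721321105957), 22.2343692779541))
w1
[243 184  17  16 209] [251.16746411 191.54066986]
[ 474.57035915 -228.18384758   44.3       ]
w2
```

View pics/w3.png

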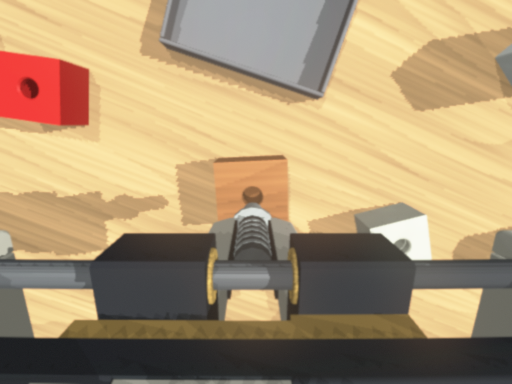

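The gauge is held with the collar visible at (252,213), and the empty stand hole is at (252,195). I'll carry it over block a.

```bash
python3 -m pendant '[[0.2,-4,0,0,255],[0.5,-9,0,0,255],[0.8,-13,0,0,255],[0.88,-15.4,0,0,255],[0.88,-15.86,-1,0,255],[0.88,-15.86,-2.5,0,255],[0.88,-15.86,-3.3,0,255],[0.88,-15.86,-3.3,0,255],[0.88,-15.86,-3.3,0,255]]'
python3 - <<'E'
from h import *
from rig import sensors,snapshot
s=sensors.get_state();p,d=snapshot("wrist");cv2.imwrite("pics/w4.png",cv2.resize(p[150:330,150:350],None,fx=3,fy=3));np.savez("pics/w4.npz",p=p,d=d,T=wristT(s))
print(s['time_s'],s['tcp_pos'],s['wrist_force'],s['grip_width'])
p,d=snapshot("scene");cv2.imwrite("pics/s4.png",cv2.resize(p[190:290,120:240],None,fx=5,fy=5))
W=cloud("wrist",np.load('pics/w4.npz')['d'],wristT(s));print(rect(W,39,49,s['tcp_pos'][:2],55))
E
```

```text
time_s: 5.15
tcp_pos: [473.8, -226.9, 283.4]
orientation: [-2.606, 1.754, 0.003]
wrist_force: [0.5, -0.2, -1.9]
grip_width: 19.5
5.15 [ 473.84771185 -226.87616755  283.35369453] [ 0.45491372 -0.18838637 -1.91009139] 19.54964993102292
(2594, np.float64(44.0), array([ 485.1, -223.3,   44. ]), ((476.0978088378906, -226.31033325195312), (51.0662956237793, 56.24892807006836), 36.990447998046875))
```

View pics/w4.png

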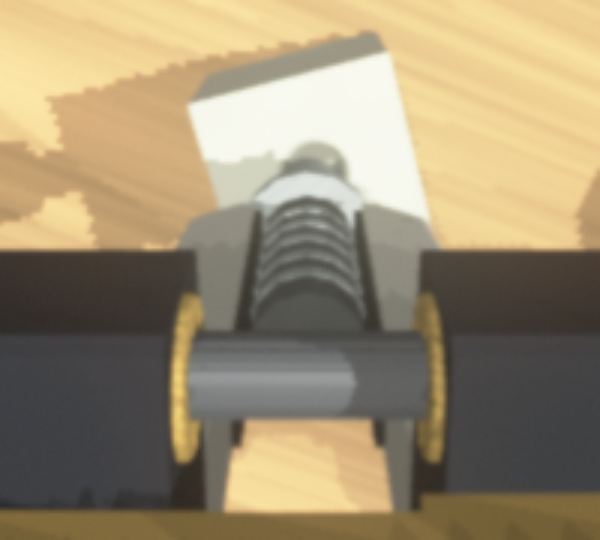

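View pics/s4.png

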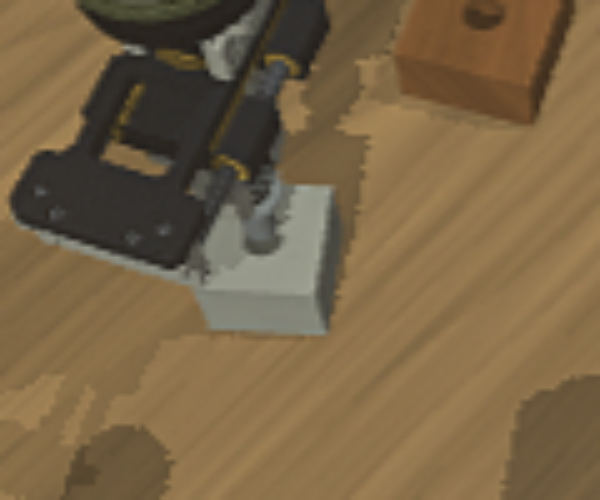

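```bash
cat > m.py <<'E'
from h import *
from rig import sensors
s=sensors.get_state();T=wristT(s);Rm=R.from_rotvec(s['orientation']).as_matrix()
print(s['time_s'],s['tcp_pos'].round(2),s['wrist_force'].round(2),s['grip_width'].round(1),'tilt',Rm[:,2].round(4),'yaw',np.degrees(np.arctan2(Rm[1,0],Rm[0,0])).round(2))
E
python3 m.py
python3 - <<'E'
from h import *
from rig import camera_model
f=np.load('pics/w4.npz');p=f['p'];T=f['T']
g=cv2.cvtColor(p,cv2.COLOR_BGR2GRAY)
print(g[196:212,240:272])
E
```

```text
[[247 247 247 247 247 247 247 247 247 246 244 242 239 235 233 235 237 240
  242 245 246 247 247 247 247 247 247 247 247 247 247 247]
 [247 247 247 247 247 247 247 246 244 240 232 224 217 210 207 208 208 215
  224 235 241 244 247 247 247 247 247 247 247 247 247 247]
 [247 247 247 247 247 247 246 242 236 225 211 200 191 187 186 186 186 188
  194 203 217 231 242 246 247 247 247 247 247 247 247 247]
 [243 245 247 247 247 246 242 235 222 204 191 185 183 182 181 181 182 182
  184 183 187 202 226 240 246 247 247 247 247 247 247 248]
 [226 235 245 247 246 243 236 223 205 188 183 182 181 181 181 181 182 181
  182 181 181 182 194 223 241 247 247 247 247 247 247 247]
 [216 230 244 246 244 238 226 205 189 182 178 176 176 177 179 179 181 180
  182 182 182 180 182 202 230 242 247 247 248 247 247 247]
 [213 226 239 240 236 225 206 186 176 169 162 158 159 163 167 171 177 180
  184 187 188 183 178 183 207 233 245 247 247 247 247 247]
 [210 215 220 214 196 179 168 164 153 143 139 138 139 144 148 154 163 175
  187 199 200 186 167 165 185 220 241 247 247 247 247 247]
 [208 208 205 190 168 146 138 137 13
[... 720 characters left out ...]
 183 167 166 192 224 242 247 247 247 247]
 [169 190 209 217 221 224 223 223 224 226 227 227 227 227 227 226 226 226
  227 227 227 224 217 198 181 187 214 235 243 245 247 247]
 [191 216 224 225 225 224 224 224 226 227 227 227 227 227 226 226 226 228
  228 228 228 226 224 220 207 191 194 216 231 239 243 245]]Traceback (most recent call last):
  File "m.py", line 4, in <module>
    print(s['time_s'],s['tcp_pos'].round(2),s['wrist_force'].round(2),s['grip_width'].round(1),'tilt',Rm[:,2].round(4),'yaw',np.degrees(np.arctan2(Rm[1,0],Rm[0,0])).round(2))
                                                                      ^^^^^^^^^^^^^^^^^^^^^
AttributeError: 'float' object has no attribute 'round'
```

```bash
sed -i "s/s\['grip_width'\].round(1)/round(s['grip_width'],1)/" m.py; python3 m.py
python3 -m pendant '[[0.07,-0.17,0,0,255],[0.07,-0.17,0,0,255],[0.07,-0.17,0,0,255],[0.07,-0.17,0,0,255]]'
python3 m.py
python3 - <<'E'
from h import *
from rig import sensors,snapshot
s=sensors.get_state();p,d=snapshot("wrist");cv2.imwrite("pics/w5.png",cv2.resize(p[180:260,200:310],None,fx=6,fy=6,interpolation=cv2.INTER_CUBIC));np.savez("pics/w5.npz",p=p,d=d,T=wristT(s))
g=cv2.cvtColor(p,cv2.COLOR_BGR2GRAY);
for r in range(195,204): 
    c=np.where(g[r,240:272]<215)[0]+240; print(r,c.min() if len(c) else 0,c.max() if len(c) else 0)
E
python3 m.py
```

```text
5.25 [ 474.28 -227.42  284.52] [-0.27 -0.51 -0.57] 19.6 tilt [ 7.e-04 -0.e+00 -1.e+00] yaw -67.91
time_s: 5.65
tcp_pos: [475.0, -229.2, 284.7]
orientation: [-2.605, 1.755, -0.001]
wrist_force: [-0.6, 0.5, -2.3]
grip_width: 19.7
5.65 [ 475.02 -229.16  284.71] [-0.62  0.5  -2.27] 19.7 tilt [ 1.e-03 -2.e-04 -1.e+00] yaw -67.91
195 0 0
196 0 0
197 251 252
198 247 255
199 246 257
200 244 258
201 243 259
202 240 260
203 240 260
5.7 [ 474.97 -229.16  284.65] [-0.21 -0.32 -1.25] 19.7 tilt [ 9.e-04 -1.e-04 -1.e+00] yaw -67.92
```

View pics/w5.png

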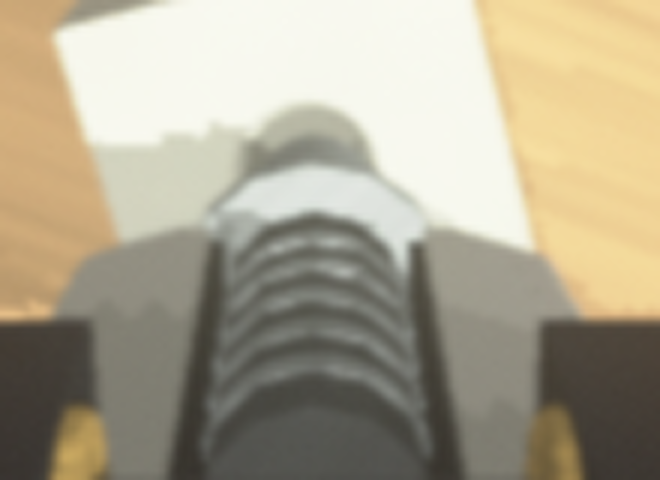

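The bore now sits near (251,203) while the gauge axis is at 252.5, so I overshot by about 1.3 mm. I'll go back to (474.5,-228.1) and descend slowly.

```bash
python3 -m pendant '[[-0.05,0.11,0,0,255],[-0.05,0.11,-0.3,0,255],[-0.05,0.11,-0.5,0,255],[-0.05,0.11,-0.6,0,255],[-0.05,0.11,-0.6,0,255],[-0.05,0.11,-0.6,0,255]]'; python3 m.py
python3 - <<'E'
from h import *
from rig import sensors,snapshot
s=sensors.get_state();p,d=snapshot("wrist");cv2.imwrite("pics/w6.png",cv2.resize(p[180:260,200:310],None,fx=6,fy=6,interpolation=cv2.INTER_CUBIC))
g=cv2.cvtColor(p,cv2.COLOR_BGR2GRAY);
for r in range(195,204): 
    c=np.where(g[r,240:272]<215)[0]+240; print(r,c.min() if len(c) else 0,c.max() if len(c) else 0)
E
python3 m.py
```

```text
time_s: 6.3
tcp_pos: [474.5, -228.1, 278.6]
orientation: [-2.606, 1.755, -0.001]
wrist_force: [0.0, 0.4, -1.5]
grip_width: 19.3
6.3 [ 474.47 -228.06  278.56] [ 0.05  0.42 -1.51] 19.3 tilt [ 7.e-04 -0.e+00 -1.e+00] yaw -67.91
195 0 0
196 0 0
197 0 0
198 0 0
199 251 255
200 248 257
201 247 259
202 245 260
203 242 261
6.35 [ 474.5  -228.09  278.67] [ 0.89 -0.11 -1.57] 20.2 tilt [ 9.e-04 -1.e-04 -1.e+00] yaw -67.92
```

View pics/w6.png

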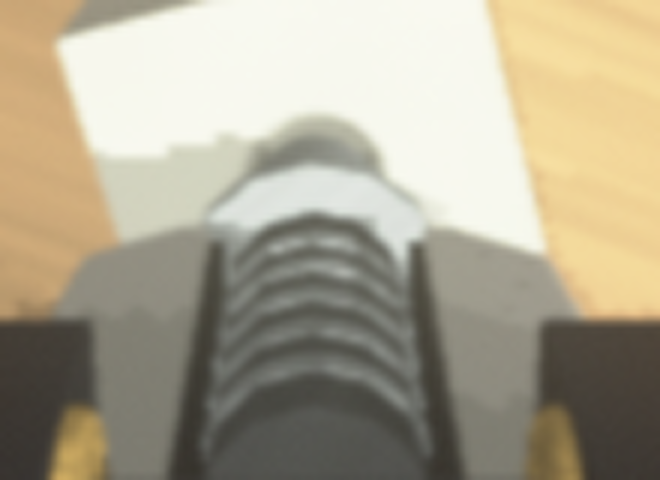

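The bore is centred at 253, in line with the gauge at 252.5. I'll go down in 0.5 mm steps.

```bash
python3 -m pendant '[[0,0,-0.05,0,255],[0,0,-0.1,0,255],[0,0,-0.15,0,255],[0,0,-0.2,0,255],[0,0,-0.25,0,255],[0,0,-0.3,0,255]]'; python3 m.py
python3 -m pendant '[[0,0,-0.05,0,255],[0,0,-0.1,0,255],[0,0,-0.15,0,255],[0,0,-0.2,0,255]]'; python3 m.py
```

```text
time_s: 6.95
tcp_pos: [474.5, -228.1, 275.6]
orientation: [-2.605, 1.755, -0.001]
wrist_force: [-0.0, -0.3, -2.2]
grip_width: 19.7
6.95 [ 474.47 -228.09  275.59] [-0.03 -0.25 -2.24] 19.7 tilt [ 8.e-04 -1.e-04 -1.e+00] yaw -67.92
time_s: 7.35
tcp_pos: [474.5, -228.1, 273.6]
orientation: [-2.605, 1.755, -0.001]
wrist_force: [0.4, 0.0, -1.7]
grip_width: 19.6
7.35 [ 474.48 -228.1   273.56] [ 0.4   0.02 -1.7 ] 19.6 tilt [ 8.e-04 -1.e-04 -1.e+00] yaw -67.92
```

The pin is about 3 mm in with no contact force. Continuing.

```bash
python3 -m pendant '[[0,0,-0.08,0,255],[0,0,-0.16,0,255],[0,0,-0.24,0,255],[0,0,-0.32,0,255],[0,0,-0.4,0,255]]'; python3 m.py
python3 -m pendant '[[0,0,-0.08,0,255],[0,0,-0.16,0,255],[0,0,-0.24,0,255],[0,0,-0.3,0,255],[0,0,-0.35,0,255]]'; python3 m.py
python3 -m pendant '[[0,0,-0.05,0,255],[0,0,-0.1,0,255],[0,0,-0.15,0,255],[0,0,-0.2,0,255]]'; python3 m.py
```

```text
time_s: 7.85
tcp_pos: [474.5, -228.1, 269.5]
orientation: [-2.605, 1.755, -0.001]
wrist_force: [-0.0, 0.1, -2.0]
grip_width: 20.0
7.85 [ 474.48 -228.12  269.5 ] [-0.    0.09 -2.  ] 20.0 tilt [ 8.e-04 -1.e-04 -1.e+00] yaw -67.92
time_s: 8.35
tcp_pos: [474.5, -228.1, 265.9]
orientation: [-2.605, 1.755, -0.001]
wrist_force: [1.1, -0.5, -1.8]
grip_width: 19.6
8.35 [ 474.48 -228.08  265.91] [ 1.08 -0.46 -1.81] 19.6 tilt [ 8.e-04 -1.e-04 -1.e+00] yaw -67.91
time_s: 8.75
tcp_pos: [474.5, -228.1, 263.9]
orientation: [-2.605, 1.755, -0.001]
wrist_force: [0.1, 0.2, -2.2]
grip_width: 19.6
8.75 [ 474.49 -228.08  263.89] [ 0.07  0.21 -2.22] 19.6 tilt [ 8.e-04 -0.e+00 -1.e+00] yaw -67.91
```

```bash
for i in 1 ; do python3 -m pendant '[[0,0,-0.04,0,255],[0,0,-0.08,0,255],[0,0,-0.1,0,255]]'; done; python3 m.py
python3 -m pendant '[[0,0,-0.03,0,255],[0,0,-0.06,0,255]]'; python3 m.py
```

```text
time_s: 9.05
tcp_pos: [474.5, -228.1, 262.8]
orientation: [-2.605, 1.755, -0.001]
wrist_force: [0.2, -0.2, -2.7]
grip_width: 19.9
9.05 [ 474.48 -228.08  262.84] [ 0.16 -0.15 -2.74] 19.9 tilt [ 8.e-04 -0.e+00 -1.e+00] yaw -67.92
time_s: 9.25
tcp_pos: [474.5, -228.1, 262.2]
orientation: [-2.605, 1.755, -0.001]
wrist_force: [0.4, -0.1, -1.7]
grip_width: 19.3
9.25 [ 474.5  -228.08  262.22] [ 0.43 -0.14 -1.7 ] 19.3 tilt [ 8.e-04 -0.e+00 -1.e+00] yaw -67.92
```

```bash
python3 -m pendant '[[0,0,-0.03,0,255],[0,0,-0.06,0,255]]'; python3 m.py
```

```text
time_s: 9.45
tcp_pos: [474.5, -228.1, 261.6]
orientation: [-2.605, 1.755, -0.001]
wrist_force: [0.1, -0.8, -1.7]
grip_width: 19.6
9.45 [ 474.49 -228.08  261.6 ] [ 0.1  -0.78 -1.66] 19.6 tilt [ 8.e-04 -1.e-04 -1.e+00] yaw -67.91
```

```bash
python3 -m pendant '[[0,0,-0.03,0,255],[0,0,-0.06,0,255]]'; python3 m.py
```

```text
time_s: 9.65
tcp_pos: [474.5, -228.1, 261.0]
orientation: [-2.605, 1.755, -0.001]
wrist_force: [0.7, -0.3, -1.0]
grip_width: 19.9
9.65 [ 474.47 -228.09  260.99] [ 0.72 -0.28 -1.04] 19.9 tilt [ 8.e-04 -1.e-04 -1.e+00] yaw -67.92
```

```bash
python3 -m pendant '[[0,0,-0.03,0,255],[0,0,-0.06,0,255]]'; python3 m.py
```

```text
time_s: 9.85
tcp_pos: [474.5, -228.1, 260.3]
orientation: [-2.605, 1.755, -0.001]
wrist_force: [0.1, -0.2, -2.2]
grip_width: 19.7
9.85 [ 474.47 -228.07  260.33] [ 0.07 -0.19 -2.24] 19.7 tilt [ 7.e-04 -0.e+00 -1.e+00] yaw -67.92
```

```bash
python3 -m pendant '[[0,0,-0.03,0,255],[0,0,-0.06,0,255]]'; python3 m.py
```

```text
time_s: 10.05
tcp_pos: [474.5, -228.1, 259.7]
orientation: [-2.605, 1.755, -0.001]
wrist_force: [0.2, 1.2, -1.3]
grip_width: 19.6
10.05 [ 474.48 -228.09  259.73] [ 0.21  1.17 -1.3 ] 19.6 tilt [ 8.e-04 -1.e-04 -1.e+00] yaw -67.92
```

```bash
python3 -m pendant '[[0,0,-0.03,0,255],[0,0,-0.06,0,255]]'; python3 m.py
```

```text
time_s: 10.25
tcp_pos: [474.5, -228.1, 259.1]
orientation: [-2.606, 1.755, -0.001]
wrist_force: [0.1, 0.2, -2.2]
grip_width: 19.5
10.25 [ 474.49 -228.09  259.11] [ 0.06  0.17 -2.23] 19.5 tilt [ 8.e-04 -1.e-04 -1.e+00] yaw -67.91
```

```bash
python3 -m pendant '[[0,0,-0.03,0,255],[0,0,-0.06,0,255]]'; python3 m.py
```

```text
time_s: 10.45
tcp_pos: [474.5, -228.1, 258.5]
orientation: [-2.605, 1.755, -0.001]
wrist_force: [0.0, -0.3, -2.0]
grip_width: 19.5
10.45 [ 474.48 -228.08  258.48] [ 0.04 -0.25 -1.98] 19.5 tilt [ 8.e-04 -1.e-04 -1.e+00] yaw -67.92
```

```bash
python3 -m pendant '[[0,0,-0.03,0,255],[0,0,-0.06,0,255]]'; python3 m.py
```

```text
time_s: 10.65
tcp_pos: [474.5, -228.1, 257.8]
orientation: [-2.605, 1.755, -0.001]
wrist_force: [1.0, 0.1, -2.4]
grip_width: 19.2
10.65 [ 474.48 -228.07  257.83] [ 1.02  0.08 -2.41] 19.2 tilt [ 8.e-04 -0.e+00 -1.e+00] yaw -67.91
```

Past 18 mm there is still no resistance, so block a is the one that passes. I'll go nearly home to confirm, then withdraw and try b.

```bash
python3 -m pendant '[[0,0,-0.1,0,255],[0,0,-0.2,0,255],[0,0,-0.3,0,255],[0,0,-0.4,0,255],[0,0,-0.5,0,255],[0,0,-0.6,0,255],[0,0,-0.7,0,255],[0,0,-0.8,0,255]]'; python3 m.py
python3 -m pendant '[[0,0,-0.1,0,255],[0,0,-0.2,0,255],[0,0,-0.3,0,255],[0,0,-0.4,0,255],[0,0,-0.45,0,255],[0,0,-0.5,0,255]]'; python3 m.py
```

```text
time_s: 11.45
tcp_pos: [474.5, -228.1, 249.7]
orientation: [-2.605, 1.755, -0.001]
wrist_force: [0.0, 0.2, -2.4]
grip_width: 19.2
11.45 [ 474.47 -228.06  249.73] [ 0.    0.24 -2.35] 19.2 tilt [ 7.e-04 -0.e+00 -1.e+00] yaw -67.92
time_s: 12.05
tcp_pos: [474.5, -228.1, 244.7]
orientation: [-2.605, 1.755, -0.001]
wrist_force: [-0.3, -0.5, -1.4]
grip_width: 19.7
12.05 [ 474.48 -228.08  244.69] [-0.35 -0.5  -1.38] 19.7 tilt [ 8.e-04 -0.e+00 -1.e+00] yaw -67.91
```

```bash
python3 -m pendant '[[0,0,-0.03,0,255],[0,0,-0.06,0,255],[0,0,-0.09,0,255]]'; python3 m.py
```

```text
time_s: 12.35
tcp_pos: [474.5, -228.1, 243.8]
orientation: [-2.605, 1.755, -0.001]
wrist_force: [0.4, 0.2, -2.1]
grip_width: 19.9
12.35 [ 474.5  -228.1   243.81] [ 0.41  0.16 -2.15] 19.9 tilt [ 8.e-04 -1.e-04 -1.e+00] yaw -67.92
```

```bash
python3 -m pendant '[[0,0,-0.03,0,255],[0,0,-0.06,0,255]]'; python3 m.py
```

```text
time_s: 12.55
tcp_pos: [474.5, -228.1, 243.2]
orientation: [-2.606, 1.755, -0.001]
wrist_force: [0.0, 0.2, -0.9]
grip_width: 19.5
12.55 [ 474.52 -228.1   243.23] [ 0.    0.23 -0.93] 19.5 tilt [ 9.e-04 -1.e-04 -1.e+00] yaw -67.91
```

```bash
python3 -m pendant '[[0,0,0.5,0,255],[0,0,1.2,0,255],[0,0,2.2,0,255],[0,0,3.5,0,255],[0,0,5,0,255],[0,0,7.5,0,255],[0,0,9.5,0,255],[0,0,9.5,0,255]]'; python3 m.py
python3 -m pendant '[[0.4,4.5,0,0,255],[0.8,9,0,0,255],[1.2,13.5,0,0,255],[1.6,18,0,0,255],[2,22.5,0,0,255],[2.5,27,0,0,255],[2.9,31.5,0,0,255],[3.3,36,0,0,255],[3.7,40.5,0,0,255],[4.1,45,0,0,255],[4.43,48.9,0,0,255],[4.43,48.9,0,0,255]]'
python3 -m pendant '[[0,0,0,0,255],[0,0,0,0,255]]'; python3 m.py
python3 - <<'E'
from h import *
from rig import sensors,snapshot
s=sensors.get_state();p,d=snapshot("wrist");cv2.imwrite("pics/w7.png",p);np.savez("pics/w7.npz",p=p,d=d,T=wristT(s))
W=cloud("wrist",d,wristT(s));print(rect(W,40,49,np.array([518.8,261]),45))
p,d=snapshot("top"); W=cloud("top",d); print('a',rect(W,39,52,np.array([474.5,-229]),55)); cv2.imwrite("pics/t7.png",p)
E
```

```text
time_s: 13.35
tcp_pos: [475.6, -228.8, 343.1]
orientation: [-2.605, 1.754, -0.013]
wrist_force: [0.4, -0.8, -1.7]
grip_width: 19.7
13.35 [ 475.65 -228.75  343.09] [ 0.42 -0.8  -1.69] 19.7 tilt [ 0.0073 -0.004  -1.    ] yaw -67.91
time_s: 14.55
tcp_pos: [519.2, 264.5, 342.3]
orientation: [-2.608, 1.748, -0.011]
wrist_force: [-0.1, -0.4, -1.9]
grip_width: 19.7
time_s: 14.75
tcp_pos: [519.0, 264.2, 341.6]
orientation: [-2.609, 1.749, -0.01]
wrist_force: [-0.4, -1.5, -1.7]
grip_width: 19.5
14.75 [518.96 264.17 341.56] [-0.38 -1.48 -1.66] 19.5 tilt [ 0.0054 -0.003  -1.    ] yaw -67.66
(2204, np.float64(44.1), array([523.5, 264.2,  44. ]), ((518.1543579101562, 262.437744140625), (56.54557418823242, 56.1296501159668), 32.052886962890625))
a (301, np.float64(45.8), array([ 474.1, -228.7,   45.9]), ((474.4518737792969, -230.30726623535156), (56.06206512451172, 57.42515182495117), 36.73456573486328))
```

View pics/w7.png

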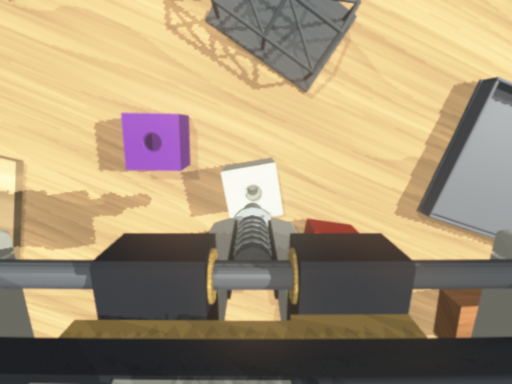

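Block b is centred in the picture with its bore at (253,190). Purple is to its left and red to its lower right.

```bash
cat > bore.py <<'E'
from h import *
from rig import camera_model
import sys
def px2w(uv,T,z):
    cam=camera_model('wrist');K=np.array([[cam['fx'],0,cam['cx']],[0,cam['fy'],cam['cy']],[0,0,1]])
    r=cv2.undistortPoints(np.array(uv,float).reshape(1,1,2),K,cam['distortion'])[0,0]
    v=T[:3,:3]@np.r_[r,1];return (T[:3,3]+v*((z-T[2,3])/v[2])).round(2)
E
python3 - <<'E'
from bore import *
f=np.load('pics/w7.npz');p=f['p'];T=f['T']
g=cv2.cvtColor(p,cv2.COLOR_BGR2GRAY); print(g[180:202,240:268])
for y in (189.5,190,191): print(y,px2w((253,y),T,44.2))
cv2.imwrite('pics/w7z.png',cv2.resize(p[150:230,200:310],None,fx=6,fy=6,interpolation=cv2.INTER_CUBIC))
E
python3 -m pendant '[[0,0,-2.5,0,255],[0,0,-5,0,255]]'; python3 m.py
```

```text
[[249 249 249 249 249 249 249 249 249 249 249 249 249 249 249 249 248 248
  248 248 248 248 249 249 249 249 249 249]
 [249 249 249 249 249 249 249 249 249 249 249 249 248 248 248 248 248 248
  248 248 248 248 249 249 249 249 249 249]
 [249 249 249 249 249 249 249 249 249 249 249 249 248 248 248 248 248 248
  248 248 248 248 249 249 249 249 249 249]
 [249 249 249 249 249 249 249 249 249 248 247 246 245 245 246 247 248 248
  248 248 248 249 249 249 249 249 249 249]
 [249 249 249 249 249 249 249 248 246 243 237 233 229 227 231 238 243 246
  248 249 249 249 249 249 249 249 249 249]
 [249 249 249 249 249 249 248 244 235 223 213 208 204 201 201 206 220 234
  243 248 249 249 249 249 249 249 249 249]
 [249 249 249 249 249 247 241 230 213 196 191 191 190 190 186 181 187 202
  223 239 247 249 249 249 249 249 249 249]
 [249 249 249 249 247 243 230 207 185 185 187 188 188 188 187 181 176 182
  198 221 240 248 249 249 249 249 249 249]
 [249 249 249 248 245 236 212 178 161 173 183 186 188 186 184 176 165 175
  198 208 227 244 248 249 249 249 249 249]
 [249 249 249 248 244 234 208 172 150 154 168 1
[... 1084 characters left out ...]
5 210 227 242 248 249 249 249 249 249]
 [249 249 249 249 249 249 247 237 223 211 207 208 206 205 199 193 191 201
  216 227 239 247 248 249 249 249 249 249]
 [249 249 249 249 249 249 249 247 241 229 218 205 195 193 198 204 212 222
  231 241 247 249 249 249 249 249 249 249]
 [249 249 249 249 249 249 249 249 248 243 236 228 219 218 223 227 231 237
  242 247 249 249 249 249 249 249 249 249]]
189.5 [522.06 263.33  44.2 ]
190 [521.57 263.13  44.2 ]
191 [520.58 262.72  44.2 ]
time_s: 15.05
tcp_pos: [520.0, 262.4, 292.8]
orientation: [-2.604, 1.751, -0.013]
wrist_force: [-0.3, -0.2, -1.2]
grip_width: 19.3
15.05 [519.98 262.42 292.75] [-0.33 -0.25 -1.22] 19.3 tilt [ 0.0089 -0.002  -1.    ] yaw -67.84
```

View pics/w7z.png

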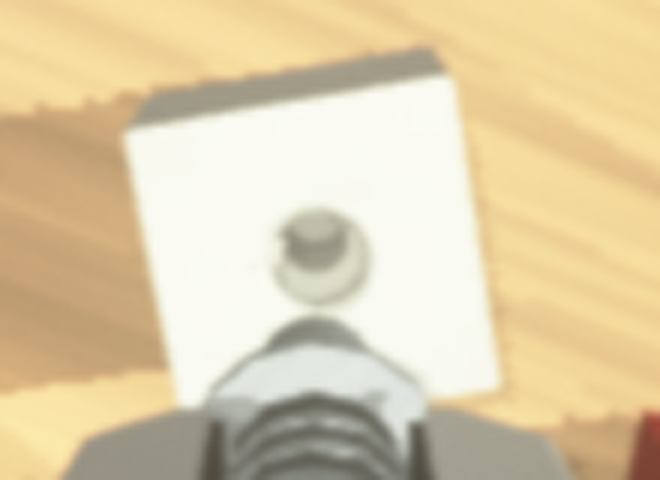

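The bore outline is centred at about (252.9,192.2), and the ledge inside it is visible. The tool has picked up a small tilt from fast moves, so I'll check how it settles.

```bash
python3 -m pendant '[[0,0,0,0,255],[0,0,0,0,255]]'; python3 m.py;  python3 -m pendant '[[0,0,0,0,255],[0,0,0,0,255]]'; python3 m.py
```

```text
time_s: 15.25
tcp_pos: [520.1, 261.5, 292.9]
orientation: [-2.604, 1.753, -0.013]
wrist_force: [0.4, 0.8, -0.3]
grip_width: 19.6
15.25 [520.08 261.46 292.92] [ 0.35  0.83 -0.34] 19.6 tilt [ 0.0082 -0.0025 -1.    ] yaw -67.91
time_s: 15.45
tcp_pos: [520.8, 261.4, 294.9]
orientation: [-2.601, 1.753, -0.016]
wrist_force: [0.1, -0.8, -2.0]
grip_width: 19.7
15.45 [520.82 261.37 294.88] [ 0.12 -0.78 -2.04] 19.7 tilt [ 0.0109 -0.0015 -0.9999] yaw -67.94
```

```bash
python3 -m pendant '[[0,0,0,0,255],[0,0,0,0,255],[0,0,0,0,255],[0,0,0,0,255]]'; python3 m.py
```

```text
time_s: 15.85
tcp_pos: [520.8, 261.4, 294.9]
orientation: [-2.601, 1.753, -0.016]
wrist_force: [0.3, 0.3, -2.4]
grip_width: 19.9
15.85 [520.8  261.45 294.94] [ 0.32  0.27 -2.39] 19.9 tilt [ 0.011  -0.0015 -0.9999] yaw -67.94
```

```bash
python3 -m pendant '[[0,0,3,0,255]]'|head -3; python3 m.py;python3 -m pendant '[[0,0,-2,0,255]]'|head -3; python3 m.py; python3 -m pendant '[[0,0,0,0,255]]'|head -3; python3 m.py; python3 -m pendant '[[0,0,0,0,255],[0,0,0,0,255],[0,0,0,0,255]]'|head -3; python3 m.py
```

```text
time_s: 15.95
tcp_pos: [519.0, 260.8, 320.2]
orientation: [2.603, -1.754, 0.008]
15.95 [519.03 260.8  320.21] [ 0.49  0.16 -3.28] 19.4 tilt [ 0.0026 -0.0048 -1.    ] yaw -67.93
time_s: 16.05
tcp_pos: [521.9, 262.0, 307.9]
orientation: [-2.599, 1.75, -0.019]
16.05 [521.86 262.01 307.93] [ 0.77  0.32 -0.14] 19.4 tilt [ 0.0146 -0.     -0.9999] yaw -67.93
time_s: 16.15
tcp_pos: [520.5, 261.5, 304.6]
orientation: [-2.603, 1.753, -0.014]
16.15 [520.46 261.51 304.6 ] [-0.5  -0.67 -2.33] 19.4 tilt [ 0.009  -0.0023 -1.    ] yaw -67.92
time_s: 16.45
tcp_pos: [520.5, 261.5, 304.7]
orientation: [-2.603, 1.753, -0.014]
16.45 [520.45 261.54 304.74] [ 0.67  0.54 -1.92] 20.1 tilt [ 0.0089 -0.0023 -1.    ] yaw -67.91
```

```bash
python3 -m pendant '[[0,0,3,0,255]]'|head -3; python3 m.py;python3 -m pendant '[[0,0,0,0,255],[0,0,0,0,255],[0,0,0,0,255]]'|head -3; python3 m.py
```

```text
time_s: 16.55
tcp_pos: [518.9, 260.9, 330.3]
orientation: [2.602, -1.753, 0.006]
16.55 [518.85 260.87 330.28] [ 0.32  0.05 -2.09] 19.4 tilt [ 8.0e-04 -5.5e-03 -1.0e+00] yaw -67.92
time_s: 16.85
tcp_pos: [518.5, 260.7, 329.3]
orientation: [2.601, -1.752, 0.005]
16.85 [518.55 260.75 329.31] [-0.08  0.48 -1.87] 19.5 tilt [-4.e-04 -6.e-03 -1.e+00] yaw -67.91
```

```bash
python3 -m pendant '[[0.08,0.3,-1,0,255],[0.08,0.3,-2.5,0,255],[0.08,0.3,-3.6,0,255],[0.08,0.3,-4.2,0,255],[0.08,0.3,-4.4,0,255],[0.08,0.3,-4.4,0,255],[0.08,0.3,-4.4,0,255],[0.08,0.3,-4.4,0,255]]' |head -1; python3 m.py
cat > w.py <<'E'
from bore import *
from rig import sensors,snapshot
n=sys.argv[1]
s=sensors.get_state();p,d=snapshot("wrist");T=wristT(s);np.savez(f"pics/{n}.npz",p=p,d=d,T=T)
cv2.imwrite(f'pics/{n}.png',cv2.resize(p[180:260,200:310],None,fx=6,fy=6,interpolation=cv2.INTER_CUBIC))
g=cv2.cvtColor(p,cv2.COLOR_BGR2GRAY)
for r in range(193,206):
    c=np.where(g[r,240:268]<225)[0]+240; print(r,(c.min(),c.max(),(c.min()+c.max())/2) if len(c) else 0)
W=cloud("wrist",d,T);print(rect(W,40,49,s['tcp_pos'][:2],45))
E
python3 w.py w8
```

```text
time_s: 17.65
17.65 [519.65 263.86 286.11] [-1.13  0.34 -1.63] 19.1 tilt [ 8.0e-04 -5.5e-03 -1.0e+00] yaw -67.92
193 0
194 0
195 0
196 0
197 0
198 (np.int64(250), np.int64(255), np.float64(252.5))
199 (np.int64(247), np.int64(257), np.float64(252.0))
200 (np.int64(246), np.int64(259), np.float64(252.5))
201 (np.int64(245), np.int64(260), np.float64(252.5))
202 (np.int64(240), np.int64(261), np.float64(250.5))
203 (np.int64(240), np.int64(261), np.float64(250.5))
204 (np.int64(240), np.int64(262), np.float64(251.0))
205 (np.int64(240), np.int64(262), np.float64(251.0))
(2451, np.float64(44.0), array([529.5, 267.7,  44. ]), ((523.2913818359375, 265.80828857421875), (44.023658752441406, 56.2016716003418), 32.26077651977539))
```

View pics/w8.png

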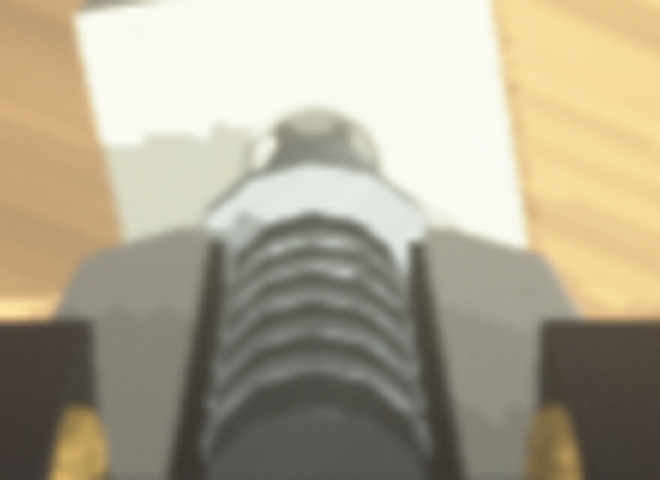

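```bash
sed -i 's/<225/<215/' w.py; python3 -m pendant '[[-0.09,0,-0.3,0,255],[-0.09,0,-0.55,0,255],[-0.09,0,-0.7,0,255],[-0.09,0,-0.75,0,255],[-0.09,0,-0.75,0,255],[-0.09,0,-0.75,0,255]]' |head -1; python3 m.py; python3 w.py w9
```

```text
time_s: 18.3
18.3 [518.74 263.85 278.57] [-0.51  0.01 -1.88] 19.7 tilt [ 7.0e-04 -5.5e-03 -1.0e+00] yaw -67.92
193 0
194 0
195 0
196 0
197 0
198 0
199 0
200 (np.int64(249), np.int64(257), np.float64(253.0))
201 (np.int64(247), np.int64(258), np.float64(252.5))
202 (np.int64(246), np.int64(259), np.float64(252.5))
203 (np.int64(242), np.int64(260), np.float64(251.0))
204 (np.int64(241), np.int64(262), np.float64(251.5))
205 (np.int64(240), np.int64(262), np.float64(251.0))
(2541, np.float64(44.0), array([530., 268.,  44.]), ((524.0440673828125, 266.29913330078125), (42.44744873046875, 56.14222717285156), 32.03829574584961))
```

View pics/w9.png

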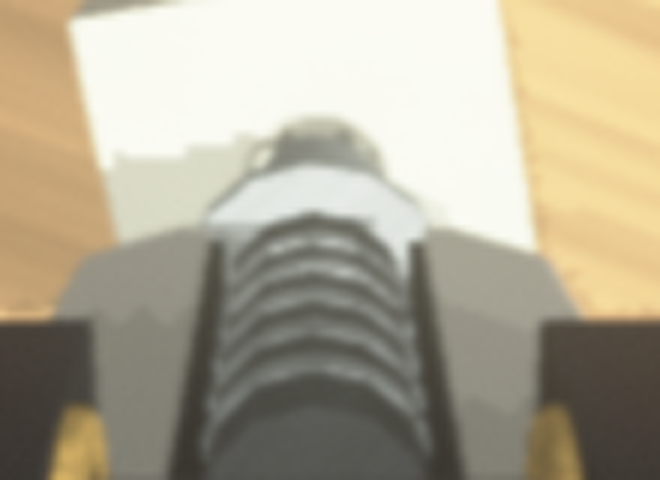

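The image geometry now matches the successful fit in a to within about 0.4 px. I'll go down with a small correction.

```bash
python3 -m pendant '[[-0.03,0,-0.05,0,255],[-0.03,0,-0.1,0,255],[-0.03,0,-0.15,0,255],[-0.03,0,-0.2,0,255],[-0.03,0,-0.25,0,255],[-0.03,0,-0.3,0,255]]'|head -1; python3 m.py
python3 -m pendant '[[0,0,-0.05,0,255],[0,0,-0.1,0,255]]'|head -1; python3 m.py
```

```text
time_s: 18.95
18.95 [518.44 263.85 275.58] [-0.64 -0.37 -1.46] 19.3 tilt [ 8.0e-04 -5.5e-03 -1.0e+00] yaw -67.92
time_s: 19.15
19.15 [518.45 263.84 274.51] [ 0.04 -0.39 -1.65] 19.6 tilt [ 8.0e-04 -5.6e-03 -1.0e+00] yaw -67.92
```

```bash
python3 -m pendant '[[0,0,-0.05,0,255],[0,0,-0.1,0,255]]'|head -1; python3 m.py
```

```text
time_s: 19.35
19.35 [518.45 263.85 273.47] [-0.62  0.75 -0.85] 19.4 tilt [ 8.0e-04 -5.5e-03 -1.0e+00] yaw -67.92
```

```bash
python3 -m pendant '[[0,0,-0.07,0,255],[0,0,-0.14,0,255],[0,0,-0.2,0,255]]'|head -1; python3 m.py
```

```text
time_s: 19.65
19.65 [518.43 263.82 271.39] [-0.62  0.31 -1.11] 20.1 tilt [ 8.0e-04 -5.6e-03 -1.0e+00] yaw -67.92
```

```bash
python3 -m pendant '[[0,0,-0.08,0,255],[0,0,-0.16,0,255],[0,0,-0.24,0,255],[0,0,-0.32,0,255],[0,0,-0.4,0,255]]'|head -1; python3 m.py
python3 -m pendant '[[0,0,-0.05,0,255],[0,0,-0.1,0,255],[0,0,-0.15,0,255],[0,0,-0.2,0,255]]'|head -1; python3 m.py
```

```text
time_s: 20.15
20.15 [518.43 263.84 267.31] [ 0.35 -0.09 -2.16] 19.5 tilt [ 7.0e-04 -5.6e-03 -1.0e+00] yaw -67.92
time_s: 20.55
20.55 [518.45 263.85 265.29] [ 0.6   0.19 -1.38] 19.6 tilt [ 8.0e-04 -5.5e-03 -1.0e+00] yaw -67.92
```

```bash
python3 -m pendant '[[0,0,-0.03,0,255],[0,0,-0.06,0,255]]'|head -1; python3 m.py
```

```text
time_s: 20.75
20.75 [518.43 263.85 264.66] [-0.67  0.4  -2.25] 19.6 tilt [ 7.0e-04 -5.6e-03 -1.0e+00] yaw -67.92
```

```bash
python3 -m pendant '[[0,0,-0.03,0,255],[0,0,-0.06,0,255]]'|head -1; python3 m.py
```

```text
time_s: 20.95
20.95 [518.45 263.83 264.08] [-0.3   0.68 -1.61] 19.6 tilt [ 8.0e-04 -5.5e-03 -1.0e+00] yaw -67.92
```

```bash
python3 -m pendant '[[0,0,-0.03,0,255],[0,0,-0.06,0,255]]'|head -1; python3 m.py
```

```text
time_s: 21.15
21.15 [518.47 263.84 263.44] [ 0.55  0.06 -1.45] 19.8 tilt [ 9.0e-04 -5.5e-03 -1.0e+00] yaw -67.92
```

```bash
python3 -m pendant '[[0,0,-0.02,0,255],[0,0,-0.04,0,255]]'|head -1; python3 m.py
```

```text
time_s: 21.35
21.35 [518.44 263.84 263.  ] [ 0.59  0.37 -1.65] 19.5 tilt [ 7.0e-04 -5.5e-03 -1.0e+00] yaw -67.92
```

```bash
python3 -m pendant '[[0,0,-0.02,0,255],[0,0,-0.04,0,255]]'|head -1; python3 m.py
```

```text
time_s: 21.55
21.55 [518.46 263.86 262.64] [ 0.22  0.56 -1.86] 19.5 tilt [ 8.0e-04 -5.5e-03 -1.0e+00] yaw -67.92
```

```bash
python3 -m pendant '[[0,0,-0.02,0,255],[0,0,-0.04,0,255]]'|head -1; python3 m.py
```

```text
time_s: 21.75
21.75 [518.52 263.92 262.5 ] [ 0.12 -1.64  1.62] 19.6 tilt [ 0.0011 -0.0054 -1.    ] yaw -67.91
```

```bash
python3 -m pendant '[[0,0,-0.02,0,255]]'|head -1; python3 m.py
```

```text
time_s: 21.85
21.85 [518.58 263.92 262.57] [-0.75 -0.13  1.46] 19.2 tilt [ 0.0013 -0.0053 -1.    ] yaw -67.92
```

```bash
python3 -m pendant '[[0,0,-0.02,0,255]]'|head -1; python3 m.py
```

```text
time_s: 21.95
21.95 [518.6  263.92 262.54] [-2.34 -0.57  1.76] 19.3 tilt [ 0.0013 -0.0053 -1.    ] yaw -67.92
```

```bash
python3 -m pendant '[[0,0,-0.02,0,255]]'|head -1; python3 m.py
```

```text
time_s: 22.05
22.05 [518.61 263.94 262.51] [-1.33 -0.85  2.7 ] 19.7 tilt [ 0.0014 -0.0053 -1.    ] yaw -67.91
```

The pin stops exactly 14 mm down, pressing with about 4 N. I'll let it rest there.

```bash
python3 -m pendant '[[0,0,0,0,255],[0,0,0,0,255],[0,0,0,0,255],[0,0,0,0,255],[0,0,0,0,255],[0,0,0,0,255],[0,0,0,0,255],[0,0,0,0,255],[0,0,0,0,255],[0,0,0,0,255],[0,0,0,0,255],[0,0,0,0,255]]'|head -1; python3 m.py;python3 -m pendant '[[0,0,0,0,255],[0,0,0,0,255],[0,0,0,0,255],[0,0,0,0,255],[0,0,0,0,255],[0,0,0,0,255]]'|head -1; python3 m.py
python3 -c "
from rig import snapshot;import cv2
p,d=snapshot('scene');cv2.imwrite('pics/s10.png',cv2.resize(p[80:180,250:390],None,fx=5,fy=5))"
```

```text
time_s: 23.25
23.25 [518.61 263.96 262.56] [-1.62 -0.65  1.36] 19.6 tilt [ 0.0014 -0.0052 -1.    ] yaw -67.91
time_s: 23.85
23.85 [518.61 263.95 262.52] [-1.53  0.41  1.37] 19.5 tilt [ 0.0014 -0.0053 -1.    ] yaw -67.91
```

View pics/s10.png

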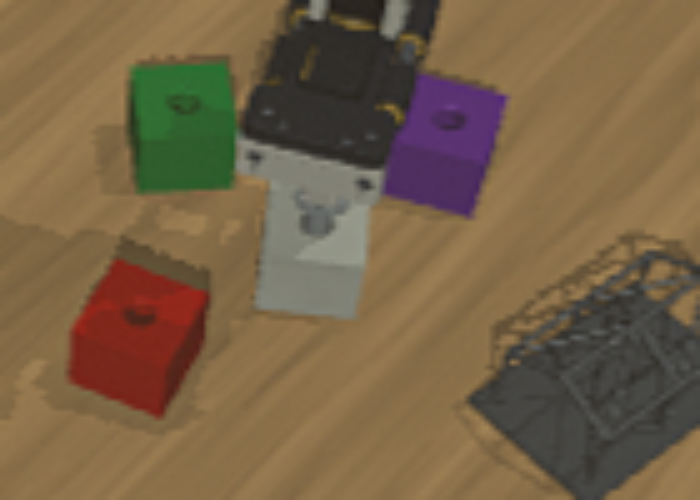

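In the scene picture the pin stands in block b at (317,220) and nothing is disturbed. I'll withdraw and return to a.

```bash
python3 -m pendant '[[0,0,0.4,0,255],[0,0,1.2,0,255],[0,0,2.2,0,255],[0,0,3.5,0,255],[0,0,5,0,255],[0,0,6,0,255],[0,0,6.5,0,255],[0,0,6.5,0,255],[0,0,6.5,0,255],[0,0,6.5,0,255]]'|head -1; python3 m.py
python3 -c "
from rig import snapshot;import numpy as np
from h import *
p,d=snapshot('scene');cv2.imwrite('pics/s11.png',cv2.resize(p[80:180,250:390],None,fx=5,fy=5))
W=cloud('scene',d);print(rect(W,39,47,np.array([518.7,262]),55))"
```

```text
time_s: 24.9
24.9 [518.33 263.82 326.64] [ 0.13 -0.25 -2.04] 19.6 tilt [ 1.0e-04 -5.8e-03 -1.0e+00] yaw -67.91
(310, np.float64(43.9), array([518.8, 260.1,  43.7]), ((517.603759765625, 261.65570068359375), (55.94792938232422, 60.41010284423828), 32.13600158691406))
```

View pics/s11.png

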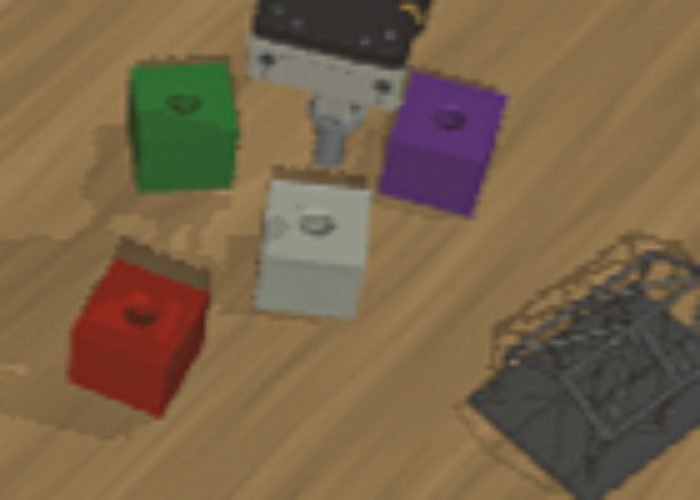

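The gauge is free and block b hasn't moved. Next is the traverse to a.

```bash
python3 -m pendant '[[-0.3,-3.5,0,0,255],[-0.7,-8,0,0,255],[-1.1,-12.5,0,0,255],[-1.5,-17,0,0,255],[-1.9,-21.5,0,0,255],[-2.3,-26,0,0,255],[-2.7,-30.5,0,0,255],[-3.1,-35,0,0,255],[-3.5,-39.5,0,0,255],[-3.9,-44,0,0,255],[-4.2,-47.5,0,0,255],[-4.36,-49.07,0,0,255]]'|head -1
python3 -m pendant '[[0,0,0,0,255],[0,0,0,0,255],[0,0,0,0,255]]'|head -1; python3 m.py
```

```text
time_s: 26.15
time_s: 26.45
26.45 [ 474.18 -228.26  325.87] [-0.95 -0.48 -2.26] 19.5 tilt [-0.0011 -0.0054 -1.    ] yaw -68.0
```

```bash
python3 -m pendant '[[0.08,0.14,-1,0,255],[0.08,0.14,-2.5,0,255],[0.08,0.14,-3.6,0,255],[0.08,0.14,-4.3,0,255],[0.08,0.14,-4.6,0,255],[0.08,0.14,-4.7,0,255],[0.08,0.14,-4.7,0,255],[0.08,0.14,-4.7,0,255],[0.08,0.14,-4.7,0,255]]' |head -1; python3 m.py; python3 w.py w12
```

```text
time_s: 27.35
27.35 [ 475.17 -227.05  279.46] [-0.18  0.18 -2.74] 19.8 tilt [-2.0e-04 -5.9e-03 -1.0e+00] yaw -68.01
193 0
194 0
195 0
196 0
197 0
198 0
199 (np.int64(251), np.int64(253), np.float64(252.0))
200 (np.int64(248), np.int64(256), np.float64(252.0))
201 (np.int64(246), np.int64(258), np.float64(252.0))
202 (np.int64(245), np.int64(260), np.float64(252.5))
203 (np.int64(242), np.int64(260), np.float64(251.0))
204 (np.int64(240), np.int64(261), np.float64(250.5))
205 (np.int64(240), np.int64(262), np.float64(251.0))
(2532, np.float64(44.0), array([ 485.6, -222.4,   44. ]), ((478.4088134765625, -224.61209106445312), (45.23312759399414, 56.24522018432617), 36.886905670166016))
```

View pics/w12.png

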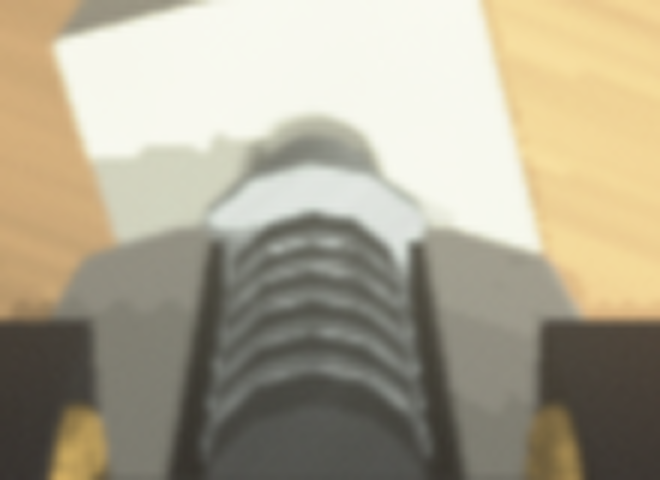

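```bash
python3 -m pendant '[[-0.05,0.03,-0.05,0,255],[-0.05,0.03,-0.1,0,255],[-0.05,0.03,-0.15,0,255],[-0.05,0.03,-0.2,0,255],[-0.05,0.03,-0.25,0,255],[-0.05,0.03,-0.3,0,255],[-0.05,0.03,-0.35,0,255],[-0.05,0.03,-0.4,0,255]]'|head -1; python3 m.py
python3 -m pendant '[[0,0,-0.05,0,255],[0,0,-0.1,0,255],[0,0,-0.15,0,255]]'|head -1; python3 m.py
```

```text
time_s: 28.2
28.2 [ 474.63 -226.74  275.32] [-0.35  1.1  -0.92] 19.4 tilt [-3.0e-04 -5.9e-03 -1.0e+00] yaw -68.0
time_s: 28.5
28.5 [ 474.62 -226.72  273.75] [ 0.85 -0.42 -1.66] 19.5 tilt [-4.0e-04 -5.8e-03 -1.0e+00] yaw -68.0
```

```bash
python3 -m pendant '[[0,0,-0.08,0,255],[0,0,-0.16,0,255],[0,0,-0.24,0,255],[0,0,-0.32,0,255]]'|head -1; python3 m.py
```

```text
time_s: 28.9
28.9 [ 474.6  -226.71  270.46] [ 1.2   0.96 -1.91] 19.0 tilt [-5.0e-04 -5.7e-03 -1.0e+00] yaw -68.01
```

```bash
python3 -m pendant '[[0,0,-0.1,0,255],[0,0,-0.2,0,255],[0,0,-0.3,0,255],[0,0,-0.4,0,255],[0,0,-0.5,0,255],[0,0,-0.6,0,255]]'|head -1; python3 m.py
```

```text
time_s: 29.5
29.5 [ 474.62 -226.73  264.37] [ 0.67  0.57 -1.59] 19.4 tilt [-4.0e-04 -5.8e-03 -1.0e+00] yaw -68.01
```

```bash
python3 -m pendant '[[0,0,-0.1,0,255],[0,0,-0.2,0,255],[0,0,-0.3,0,255],[0,0,-0.4,0,255],[0,0,-0.5,0,255],[0,0,-0.6,0,255],[0,0,-0.7,0,255]]'|head -1; python3 m.py
```

```text
time_s: 30.2
30.2 [ 474.62 -226.7   257.29] [-0.09  0.08 -2.43] 19.5 tilt [-4.0e-04 -5.8e-03 -1.0e+00] yaw -68.0
```

```bash
python3 -m pendant '[[0,0,-0.1,0,255],[0,0,-0.2,0,255],[0,0,-0.3,0,255],[0,0,-0.4,0,255],[0,0,-0.5,0,255],[0,0,-0.6,0,255],[0,0,-0.7,0,255]]'|head -1; python3 m.py
```

```text
time_s: 30.9
30.9 [ 474.63 -226.71  250.23] [ 0.01  0.51 -1.95] 19.8 tilt [-4.0e-04 -5.8e-03 -1.0e+00] yaw -68.0
```

```bash
python3 -m pendant '[[0,0,-0.1,0,255],[0,0,-0.2,0,255],[0,0,-0.3,0,255],[0,0,-0.4,0,255],[0,0,-0.5,0,255],[0,0,-0.55,0,255]]'|head -1; python3 m.py
```

```text
time_s: 31.5
31.5 [ 474.6  -226.69  244.59] [-0.28  0.4  -1.94] 19.6 tilt [-5.0e-04 -5.7e-03 -1.0e+00] yaw -68.01
```

```bash
python3 -m pendant '[[0,0,-0.03,0,255],[0,0,-0.06,0,255],[0,0,-0.09,0,255]]'|head -1; python3 m.py
```

```text
time_s: 31.8
31.8 [ 474.62 -226.71  243.72] [ 0.07 -0.11 -1.42] 19.4 tilt [-4.0e-04 -5.8e-03 -1.0e+00] yaw -68.0
```

```bash
python3 -m pendant '[[0,0,-0.03,0,255],[0,0,-0.05,0,255]]'|head -1; python3 m.py
```

```text
time_s: 32.0
32.0 [ 474.61 -226.73  243.2 ] [ 0.01 -0.06 -1.58] 19.7 tilt [-4.0e-04 -5.8e-03 -1.0e+00] yaw -68.01
```

```bash
python3 -m pendant '[[0,0,-0.02,0,255],[0,0,-0.04,0,255]]'|head -1; python3 m.py
```

```text
time_s: 32.2
32.2 [ 474.63 -226.73  242.81] [-0.08 -0.21 -2.2 ] 19.2 tilt [-4.0e-04 -5.9e-03 -1.0e+00] yaw -68.0
```

```bash
python3 -m pendant '[[0,0,-0.02,0,255],[0,0,-0.03,0,255]]'|head -1; python3 m.py
```

```text
time_s: 32.4
32.4 [ 474.65 -226.73  242.59] [-0.44  0.9  -0.77] 19.3 tilt [-4.0e-04 -5.8e-03 -1.0e+00] yaw -68.0
```

```bash
python3 -m pendant '[[0,0,-0.02,0,255],[0,0,-0.03,0,255]]'|head -1; python3 m.py
```

```text
time_s: 32.6
32.6 [ 474.68 -226.76  242.59] [-1.72  0.05  1.58] 19.6 tilt [-3.0e-04 -5.8e-03 -1.0e+00] yaw -68.01
```

```bash
python3 -m pendant '[[0,0,-0.02,0,255],[0,0,-0.03,0,255]]'|head -1; python3 m.py
```

```text
time_s: 32.8
32.8 [ 474.72 -226.76  242.55] [-3.23  1.04  3.98] 19.6 tilt [-2.0e-04 -5.9e-03 -1.0e+00] yaw -68.0
```

The collar is seated at tcp z 242.55, which matches the predicted home height, with about 6 N of contact. I'll release and rise.

```bash
python3 -m pendant '[[0,0,0,0,220],[0,0,0,0,200],[0,0,0,0,170],[0,0,0,0,140],[0,0,0,0,120],[0,0,0,0,120],[0,0,0,0,120]]'; python3 m.py
python3 -m pendant '[[0,0,1,0,120],[0,0,2.5,0,120],[0,0,4.5,0,120],[0,0,6.5,0,120],[0,0,8.5,0,120],[0,0,9.5,0,120],[0,0,10,0,120],[0,0,10,0,120],[0,0,10,0,120],[0,0,10,0,120]]'|head -2; python3 m.py
python3 - <<'E'
from h import *
from rig import sensors,snapshot
s=sensors.get_state();p,d=snapshot("wrist");cv2.imwrite("pics/w13.png",p)
W=cloud("wrist",d,wristT(s));c=np.array([474.6,-228])
print(rect(W,93,102,c,25)); print(rect(W,40,46.5,c,45)[:3])
E
```

```text
time_s: 33.5
tcp_pos: [474.7, -226.8, 242.5]
orientation: [2.6, -1.754, 0.005]
wrist_force: [-0.5, -0.1, 0.2]
grip_width: 49.0
33.5 [ 474.73 -226.77  242.53] [-0.46 -0.11  0.21] 49.0 tilt [-2.0e-04 -5.9e-03 -1.0e+00] yaw -68.0
time_s: 34.5
tcp_pos: [474.4, -226.6, 341.3]
34.5 [ 474.4  -226.59  341.31] [-0.49 -0.63 -0.64] 49.1 tilt [-0.002  -0.0049 -1.    ] yaw -68.0
(429, np.float64(98.0), array([ 474.8, -227.8,   97.9]), ((474.4998474121094, -227.9056396484375), (19.25065803527832, 18.62245750427246), 22.32034683227539))
(1994, np.float64(44.0), array([ 477.6, -226.6,   44. ]))
```

View pics/w13.png

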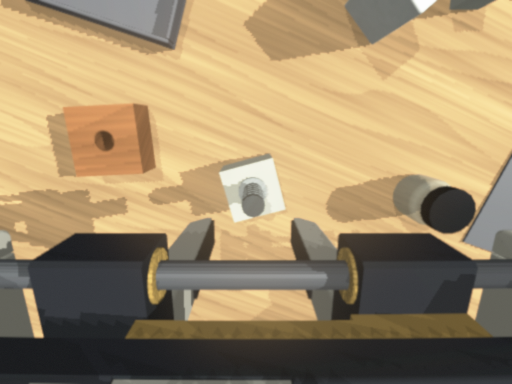

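The wrist picture shows the gauge standing centred in block a at (252,197), with its handle top at z≈98–99, so it is fully home. The stand is empty. Next is block b.

```bash
python3 -m pendant '[[0.3,3.5,0,0,60],[0.7,8,0,0.03,35],[1.1,12.5,0,0.06,35],[1.5,17,0,0.09,35],[1.9,21.5,0,0.12,35],[2.3,26,0,0.15,35],[2.7,30.5,0,0.18,35],[3.1,35,0,0.183,35],[3.6,39.5,0,0.183,35],[4.1,44,0,0.183,35],[4.4,47.5,0,0.183,35],[4.51,48.9,0,0.183,35]]'|head -1
python3 -m pendant '[[0,0,0,0,35],[0,0,0,0,35],[0,0,0,0,35]]'|head -1; python3 m.py
python3 - <<'E'
from h import *
from rig import sensors,snapshot
s=sensors.get_state();p,d=snapshot("wrist");cv2.imwrite("pics/w14.png",p)
W=cloud("wrist",d,wristT(s));c=np.array([519,262])
print(rect(W,40,49,c,45))
E
```

```text
time_s: 35.75
time_s: 36.05
36.05 [519.1  263.95 340.16] [-0.11 -0.15 -0.08] 80.0 tilt [-0.0027 -0.0057 -1.    ] yaw -57.43
(2692, np.float64(44.0), array([519.2, 263. ,  44. ]), ((518.2647094726562, 262.41180419921875), (56.40312194824219, 56.219295501708984), 31.937150955200195))
```

View pics/w14.png

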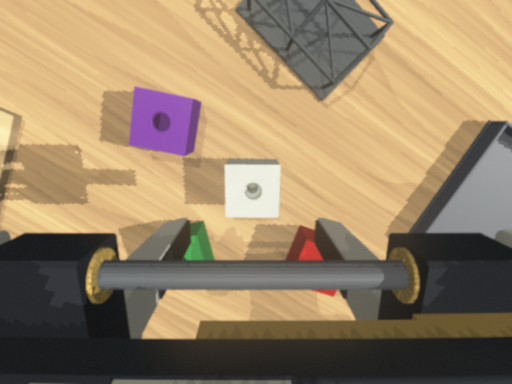

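Block b is square to the jaws, with its bore at (253,189). I'll descend and grip.

```bash
python3 -m pendant '[[0.03,-0.06,-2,0,35],[0.03,-0.06,-5,0,35],[0.03,-0.06,-8,0,35],[0.03,-0.06,-11,0,35],[0.03,-0.06,-13,0,35],[0.03,-0.06,-14,0,35],[0.03,-0.06,-14.4,0,35],[0.03,-0.06,-14.5,0,35],[0.03,-0.06,-14.5,0,35]]'|head -1; python3 m.py
python3 -m pendant '[[0,0,0,0,60],[0,0,0,0,80],[0,0,0,0,90],[0,0,0,0,100],[0,0,0,0,120],[0,0,0,0,150],[0,0,0,0,150],[0,0,0,0,150]]' 25 |head -1; python3 m.py
```

```text
time_s: 37.0
37.0 [520.18 263.31 196.71] [-0.28 -0.08  0.42] 80.1 tilt [-5.0e-04 -4.7e-03 -1.0e+00] yaw -57.47
time_s: 37.8
37.8 [520.18 263.54 196.96] [-2.54  1.67  5.43] 55.7 tilt [-4.0e-04 -4.3e-03 -1.0e+00] yaw -57.46
```

```bash
python3 -m pendant '[[0,0,0.3,0,150],[0,0,1,0,150],[0,0,2.5,0,150],[0,0,4.5,0,150],[0,0,6.5,0,150],[0,0,7.6,0,150],[0,0,8,0,150],[0,0,8,0,150],[0,0,8,0,150],[0,0,8,0,150]]'|head -1; python3 m.py
python3 -m pendant '[[0.8,-2,0,-0.05,150],[2.2,-5,0,-0.1,150],[3.7,-8,0,-0.18,150],[5.2,-11,0,-0.26,150],[6.7,-14,0,-0.34,150],[8.2,-17,0,-0.42,150],[9.7,-20,0,-0.49,150],[11,-23,0,-0.49,150],[12.2,-25.5,0,-0.49,150],[12.8,-27,0,-0.49,150],[13.1,-27.5,0,-0.49,150],[13.1,-27.5,0,-0.49,150]]'|head -1; python3 m.py
python3 -m pendant '[[0,0,0,0,150],[0,0,0,0,150]]'|head -1; python3 m.py
python3 - <<'E'
from h import *
from rig import sensors,snapshot
s=sensors.get_state();p,d=snapshot("wrist");cv2.imwrite("pics/w15.png",p)
W=cloud("wrist",d,wristT(s));z=s['tcp_pos'][2]-197+44
print(rect(W,z-5,z+4,s['tcp_pos'][:2],45))
p,d=snapshot("scene");cv2.imwrite("pics/s15.png",p)
E
```

```text
time_s: 38.8
38.8 [519.7  263.32 275.64] [ 0.07  1.02 -2.83] 56.0 tilt [-0.0024 -0.0051 -1.    ] yaw -57.47
time_s: 40.0
40.0 [650.63 -11.75 275.05] [-0.42 -0.85 -2.35] 55.6 tilt [-0.0055 -0.0029 -1.    ] yaw -85.58
time_s: 40.2
40.2 [650.26 -10.42 274.83] [ 0.26 -0.36 -2.79] 55.7 tilt [-0.0061 -0.0026 -1.    ] yaw -85.5
(7498, np.float64(121.9), array([654.4, -10.1, 121.8]), ((647.2361450195312, -10.713024139404297), (56.926761627197266, 87.3775634765625), 4.324745178222656))
```

View pics/w15.png

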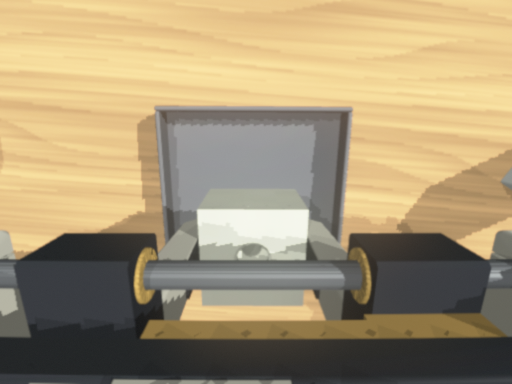

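View pics/s15.png

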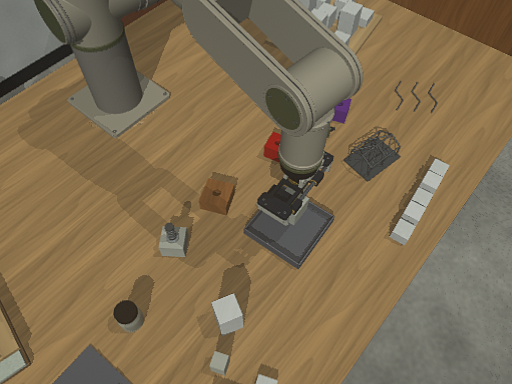

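Block b is held over the middle of the tray with the jaws square to its walls, and the gauge is visible in block a at (171,240). Lowering now.

```bash
python3 -m pendant '[[0.05,-0.15,-1,0,150],[0.05,-0.15,-2.5,0,150],[0.05,-0.15,-4,0,150],[0.05,-0.15,-5.3,0,150],[0.05,-0.15,-6.2,0,150],[0.05,-0.15,-6.6,0,150],[0.05,-0.15,-6.8,0,150],[0.05,-0.15,-6.8,0,150],[0.05,-0.15,-6.8,0,150]]'|head -1; python3 m.py
python3 -m pendant '[[0,0,-0.05,0,150],[0,0,-0.1,0,150],[0,0,-0.15,0,150],[0,0,-0.2,0,150]]'|head -1; python3 m.py
```

```text
time_s: 41.2
41.2 [651.28 -12.19 207.86] [ 0.2  -0.26 -2.35] 55.8 tilt [-0.0043 -0.0029 -1.    ] yaw -85.51
time_s: 41.6
41.6 [651.29 -12.2  205.92] [-0.26 -0.62 -3.14] 55.9 tilt [-0.0042 -0.0029 -1.    ] yaw -85.5
```

```bash
python3 -m pendant '[[0,0,-0.05,0,150],[0,0,-0.1,0,150]]'|head -1; python3 m.py
```

```text
time_s: 41.8
41.8 [651.27 -12.21 204.88] [-0.85  0.46 -2.14] 55.7 tilt [-0.0042 -0.0029 -1.    ] yaw -85.51
```

```bash
python3 -m pendant '[[0,0,-0.04,0,150],[0,0,-0.08,0,150]]'|head -1; python3 m.py
```

```text
time_s: 42.0
42.0 [651.25 -12.19 203.98] [ 0.37  0.69 -2.74] 56.2 tilt [-0.0043 -0.0029 -1.    ] yaw -85.51
```

```bash
python3 -m pendant '[[0,0,-0.04,0,150],[0,0,-0.08,0,150],[0,0,-0.12,0,150]]'|head -1; python3 m.py
```

```text
time_s: 42.3
42.3 [651.24 -12.21 202.73] [ 0.19 -0.15 -2.74] 55.8 tilt [-0.0044 -0.0029 -1.    ] yaw -85.51
```

```bash
python3 -m pendant '[[0,0,-0.04,0,150],[0,0,-0.08,0,150]]'|head -1; python3 m.py
```

```text
time_s: 42.5
42.5 [651.26 -12.19 201.91] [ 0.1   0.13 -3.29] 55.8 tilt [-0.0043 -0.0029 -1.    ] yaw -85.51
```

```bash
python3 -m pendant '[[0,0,-0.03,0,150],[0,0,-0.06,0,150]]'|head -1; python3 m.py
```

```text
time_s: 42.7
42.7 [651.25 -12.21 201.29] [ 0.27  0.65 -2.62] 56.0 tilt [-0.0043 -0.0029 -1.    ] yaw -85.51
```

```bash
python3 -m pendant '[[0,0,-0.03,0,150],[0,0,-0.06,0,150]]'|head -1; python3 m.py
```

```text
time_s: 42.9
42.9 [651.29 -12.21 201.  ] [-2.56  0.3   1.99] 56.2 tilt [-0.0044 -0.0029 -1.    ] yaw -85.51
```

It has touched the tray floor. I'll release and rise.

```bash
python3 -m pendant '[[0,0,-0.02,0,150],[0,0,-0.02,0,90],[0,0,-0.02,0,70],[0,0,-0.02,0,50],[0,0,-0.02,0,40],[0,0,-0.02,0,40]]'|head -1; python3 m.py
python3 -m pendant '[[0,0,1,0,40],[0,0,3,0,40],[0,0,6,0,40],[0,0,9,0,40],[0,0,12,0,40],[0,0,14,0,40],[0,0,15,0,40],[0,0,15,0,40],[0,0,15,0,40],[0,0,15,0,40]]'|head -1; python3 m.py
python3 - <<'E'
from h import *
from rig import sensors,snapshot
s=sensors.get_state();p,d=snapshot("wrist");cv2.imwrite("pics/w16.png",p)
W=cloud("wrist",d,wristT(s))
print('b',rect(W,43,52,np.array([650,-13]),55))
p,d=snapshot("scene");cv2.imwrite("pics/s16.png",p);W=cloud("scene",d)
print('a',rect(W,40,47,np.array([474,-228]),50));print('g',rect(W,90,104,np.array([474,-228]),40));print('tower',rect(W,80,100,np.array([690,-278]),60));print('jar',rect(W,60,80,np.array([532,-414]),60))
E
```

```text
time_s: 43.5
43.5 [651.31 -12.19 200.82] [-0.09 -0.8  -0.47] 78.0 tilt [-0.0043 -0.0029 -1.    ] yaw -85.51
time_s: 44.5
44.5 [650.82 -12.19 348.83] [ 0.06  0.59 -0.14] 78.5 tilt [-0.0072 -0.0027 -1.    ] yaw -85.51
b (2642, np.float64(48.0), array([649.6, -12.7,  48. ]), ((648.6166381835938, -12.764537811279297), (56.3723258972168, 56.04912567138672), 4.570348739624023))
a (374, np.float64(44.3), array([ 477.4, -231.1,   44.2]), ((473.22802734375, -228.39759826660156), (56.4041748046875, 58.167747497558594), 37.50052261352539))
g (71, np.float64(98.0), array([ 475. , -228.6,   97.4]), ((474.08746337890625, -228.20693969726562), (18.382476806640625, 18.919736862182617), 30.584449768066406))
tower (636, np.float64(89.4), array([ 692.9, -280. ,   89.2]), ((691.7545776367188, -279.116455078125), (49.715084075927734, 50.147953033447266), 63.248191833496094))
jar (425, np.float64(69.6), array([ 533.2, -413.4,   69.4]), ((531.6016235351562, -413.3216247558594), (45.93859100341797, 44.133968353271484), 0.3886164128780365))
```

View pics/w16.png

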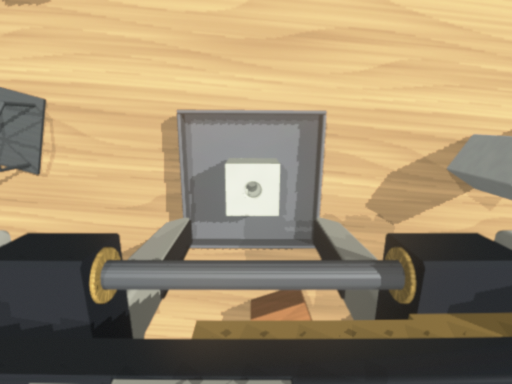

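View pics/s16.png

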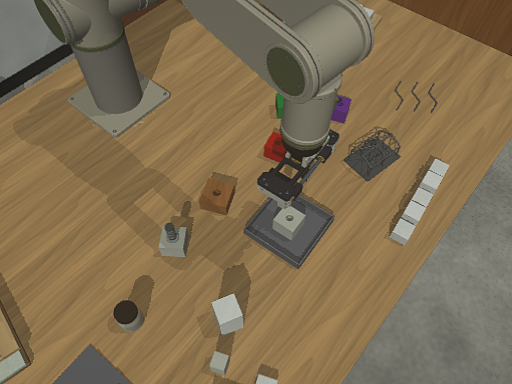

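Block b stands flat in the tray with its bore at (253,189) in the wrist view. The gauge stands in block a at (171,240) in the scene view, and the bystanders haven't moved. Handing in.

```bash
python3 -c "
from rig import job;print(job.job_done())"
```

```text
the job is handed in; nothing more can be done
None
```

The job is handed in at about 44.6 s of the 72 s allowed. The gauge stands fully home in block a on the bench, and tight block b stands upright in the scrap tray.

- **Block a (passes):** I first tried the gauge to about 1 mm short of home, with no resistance.
- **Block b (tight):** The pin stopped about 14 mm down, pressing with about 4 N. I let it rest there for about 2 s.
- **Final placing:** I went back to a and seated the gauge until the collar touched, with about 6 N of contact. I then lowered b onto the tray floor slowly and released it.

**Last checks:**
- The gauge's handle top read z ≈ 98 mm against 99 mm expected; the cameras read about 1 mm low.
- Block b's top is level at 48 mm in the tray, within about 2 mm of its middle.
- Tower and jar are where they started, to within 1–2 mm of measuring error. I checked the truss only by eye in the pictures, and it looks untouched.

**Off nominal:** Fast moves left the tool tilted by up to about 0.6°. I reduced this to about 0.3° before the insertions that followed, and saw no sideways forces above about 3 N.

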